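Sort the kitchen worktop by kind

TASK

Tidy away by kind the five things standing in a row along the front of the worktop: stand the two spice jars upright in the dark wooden crate, one in each compartment; put the garlic, not upside down, in the pale slatted crate; and lay the matchbox and the kitchen timer flat in the grey tray, one in each compartment, the right way up. Set each thing down rather than dropping it, let go of everything, and leave the salt shaker and the mug at the two ends where they stand.

Things in the scene. Friction and masses are not known exactly. Their poses are not given: they have to be found in the camera images.
- green_jar: Small glass spice jar with a dark green cap, standing upright. 46 mm diameter, 106 mm tall, cap from 85 mm up, about 0.11 kg. Origin: centre of its underside, z up. The five things to sort stand in a loose row near the front edge, in any order; similar jars, mug and red timer far back at the right wall are room decor.
- white_jar: Small glass spice jar with a whitish cap, standing upright. 44 mm diameter, 109 mm tall, cap from 88 mm up, about 0.11 kg. Origin: centre of its underside, z up. 
- garlic: Whole garlic bulb, pale pinkish white, stem up. 56 mm diameter at its widest, 56 mm tall, about 0.035 kg. Origin: centre of its underside, z up. 
- match_box: Matchbox lying flat, red edge and picture on a cream box. 54 (x) x 62 (y) x 16 (z) mm, about 0.02 kg; turned up to 0.4 rad. Origin: centre of its underside, x along its 54 mm side.
- timer: Round wind-up kitchen timer, red top with a light dial over a white base, standing on its base. 62 mm diameter, 43 mm tall, about 0.11 kg. Origin: centre of its underside, z up. 
- spice_crate: Dark wooden spice crate with one divider; two equal open compartments side by side along its y. 78 (x) x 150 (y) x 40 (z) mm outside; walls, floor and divider 6 mm thick; each compartment 66 x 66 mm inside, centred at y = +36 and -36 mm. Fixed; the three containers swap places between starts, yaw up to 0.3 rad. Origin: centre of its underside.
- veg_crate: Pale wooden vegetable crate with slatted sides, open on top, a single compartment. 120 (x) x 130 (y) x 40 (z) mm outside, walls and floor 5 mm thick. Fixed; the three containers swap places between starts, yaw up to 0.3 rad. Origin: centre of its underside.
- oddments_tray: Shallow grey plastic oddments tray with one divider; two equal open compartments side by side along its y. 128 (x) x 172 (y) x 18 (z) mm outside; walls, floor and divider 4 mm thick; each compartment 120 (x) x 80 (y) mm inside, centred at y = +42 and -42 mm. Fixed; the three containers swap places between starts, yaw up to 0.3 rad. Origin: centre of its underside.
- salt: Bystander: salt shaker with a blue cap, 67 mm diameter, 136 mm tall, loose, left of the work. Leave it alone. Origin: centre of its underside, z up. 
- mug: Bystander: green and white mug with a handle, 78 mm diameter (109 mm with handle), 101 mm tall, loose, right of the work. Leave it alone. Origin: centre of the underside of its extent, z up.
There are look-alikes about, which are no part of the job. Leave any orange look-alike of the white_jar alone.

How it is judged:
By the outcome, as a careful person would: the job done as asked, in the order asked, and still so for the second after the job is handed in, with the robot touching nothing.
It also fails if it takes over 125 s, if anything falls off the work surface, if the arm or the gripper's body presses on something with over 40 N, if the wrist force passes 120 N, or if a joint passes its speed limit or range.

ROBOT

A 6-joint arm with a two-finger parallel gripper is mounted at the origin on a cart in front of the work surface, level with it; the furniture and walls round the work are solid. World frame = base frame: x ahead of the robot, y to its left, z up, the work surface at z = 0. Lengths are in m, angles in rad, forces in N, time in s.
With the tool pointing down it reaches from about 0.25 to 0.725 m from the base axis. Payload 4 kg.
Tool frame: the origin (TCP) lies midway between the tips of the shut fingers; the grasp point (between the pads) lies 19 mm behind it (robot.pinch_z is the distance from the TCP to the grasp point, in m); z points along the fingers, y is the line along which they close (so a half turn about z gives the same grasp; the last joint's range is limited). The gripper opens to 85 mm and grips with 20 to 120 N. Pads are 22 mm wide; open, the fingers measure 114 mm over their backs; the gripper's body (76 mm by 85 mm) begins 54 mm behind the grasp point. The pads swing forward as they close: fully open they stand 13 mm farther back than shut.
Start: joints at [-1.323, 0.241, 0.005, 1.335, 0, 1.571], TCP at [0.123, -0.485, 0.198] pointing down, gripper open.
Joint ranges: [-2.72, 2.72], [-1.05, 1.87], [-1.09, 1.28], [-1.99, 2.15], [-1.42, 1.44], [-3.14, 3.14]. Speed limits (rad/s): [2.79, 2.79, 3.14, 3.14, 3.14, 3.14].

INTERFACE

Orientations are given as a unit quaternion [w, x, y, z].
In Python, from rig import robot, optics gives the robot as it stands.
- The arm moves only by the tool step_arm, never from a script. Its argument "deltas" is a list of rows, each a list of 7 numbers: the shift along the tool's x, y, z in cm, then the turn, a rotation vector about the tool's x, y, z in degrees, then the opening, from 0 (shut) to 1 (fully open). In form: [[x, y, z, ax, ay, az, gripper], ...]. A call has exactly 8 rows; each row shifts and turns the commanded pose from where the row before left it, along the tool's axes as they then stand; what a row does not reach is not made up. A row lasts 1/12 s, in which the tool goes at most 41.7 mm and 7.16 degrees, less where a joint would pass 70% of its speed; a pose out of reach is approached as far as the arm can. A call is refused whole if a number of a shift passes 4.17 or a number of a turn 7.16, either way. A call with a gripper value outside its range is refused whole. The fingers move at their own pace and stop on an object; "squeeze" is the grip in N (left out, the last holds). Time passes only in rows, so rows that do not move let the fingers close, or fill a call up. It gives the time, the measured TCP pose, the force, the opening and the grip force at its end, in the units of the state.
- robot.observe(): the state, without advancing time (a new reading comes with each control period).
- optics.get_image(name): name is "scene" or "side" or "wrist"; returns a dict with "pixels" (420x560x3 uint8, blue, green, red), "z_map" (420x560 float32, m along the optical axis (not along the pixel's ray), 0 where there is no reading), "K" (3x3 intrinsics, pixels), "world_from_camera" (4x4, takes a point from camera to world coordinates). Camera axes: x right, y up, looking along -z (the intrinsics and any distortion apply to the point x, -y, -z); pixel columns grow to the right and rows downward; lengths in m; the calibration is good to about 2 mm. A picture is of the moment at which its call begins.
- robot.finish_job(): hands the job in; it is judged then, once.
The state is a dict: "t": time; "joint_positions": joint angles; "dq": joint speeds; "joint_torque": joint torques, N m; "tool_pos": TCP position; "tcp_rot": TCP orientation; "ft_force": force on the tool from outside, world axes, zero at the start; "moment": the same for the moment, N m; "grip_width": opening from 0.0 (shut) to 1.0 (fully open); "grip_force": force on a finger pad.
Only numpy, scipy, OpenCV 4.12 (cv2) and the standard library are available. Lean on these libraries where they do the work, as an engineer would, in place of code of your own. Each camera call takes 0.05 s, during which the arm holds its last target. There are 200 camera calls.

## Working session

There is one attempt and no reset: what is moved stays moved. The work goes in short steps, Python scripts to look and compute and a tool call to move; the robot and the scene stay as the last step left them, time stands still between calls to the robot, and variables do not carry over. Pictures are saved under pics/ and viewed, at most 14 in all, crops included, and the job is handed in when it is done.

Besides the shell and the picture viewer there is one more tool, called after "Request:" as name([rows], argument=value, ...), one row to a line, values as JSON. step_arm: Moves the arm, as the interface text tells. Its arguments: {"type":"object","properties":{"deltas":{"type":"array","items":{"type":"array","items":{"type":"number"}}},"squeeze":{"type":"number"}},"required":["deltas"]}

```bash
mkdir -p pics; ls; cat > h.py <<'E'
import numpy as np, cv2
from rig import robot, optics
def cloud(im):
    K=im["K"];z=im["z_map"];v,u=np.mgrid[:420,:560]
    p=np.stack([(u-K[0,2])/K[0,0]*z,-(v-K[1,2])/K[1,1]*z,-z],-1)
    T=im["world_from_camera"];w=p@T[:3,:3].T+T[:3,3];w[z==0]=np.nan
    return w
E
python3 - <<'E'
from h import *
for n in("scene","side","wrist"):
    im=optics.get_image(n);cv2.imwrite(f"pics/{n}0.png",im["pixels"]);np.savez(f"{n}0.npz",**im)
    print(n,im["K"].round(1).tolist(),im["world_from_camera"].round(3).tolist(),{k for k in im})
s=robot.observe();print(s)
E
```

```text
pics
scene [[421.3, 0.0, 278.2], [0.0, 421.3, 206.4], [0.0, 0.0, 1.0]] [[-0.7, 0.395, -0.595, -0.311], [-0.714, -0.395, 0.577, 0.753], [-0.007, 0.829, 0.559, 0.813], [0.0, 0.0, 0.0, 1.0]] {'z_map', 'K', 'pixels', 'world_from_camera'}
side [[420.5, 0.0, 277.1], [0.0, 420.5, 211.3], [0.0, 0.0, 1.0]] [[0.825, 0.225, -0.519, -0.117], [-0.565, 0.34, -0.751, -0.99], [0.007, 0.913, 0.408, 0.544], [0.0, 0.0, 0.0, 1.0]] {'z_map', 'K', 'pixels', 'world_from_camera'}
wrist [[320.0, 0.0, 278.4], [0.0, 320.0, 211.4], [0.0, 0.0, 1.0]] [[0.245, 0.926, 0.287, 0.195], [-0.969, 0.235, 0.071, -0.466], [-0.001, -0.295, 0.955, 0.374], [0.0, 0.0, 0.0, 1.0]] {'z_map', 'K', 'pixels', 'world_from_camera'}
{'t': 0.15, 'joint_positions': array([-1.32300901e+00,  2.41246278e-01,  4.04388260e-03,  1.33521348e+00,
        1.48596935e-05,  1.57080870e+00]), 'dq': array([ 2.92067625e-04, -1.62155851e-03,  3.43172447e-03, -1.51294895e-03,
        4.42269710e-04,  7.95447657e-05]), 'joint_torque': array([ 1.43624140e-03, -3.72635472e+01,  2.52638519e+01,  1.23983785e-02,
        1.75586383e-04, -4.70328288e-06]), 'tool_pos': array([ 0.12250353, -0.48420947,  0.19691824]), 'tcp_rot': array([-8.04484579e-04,  9.92335433e-01,  1.23570761e-01, -9.27014705e-05]), 'ft_force': array([-0.46962724, -0.83402058, -0.53338641]), 'moment': array([ 0.04785135, -0.03300903, -0.02555713]), 'grip_force': 0.0, 'grip_width': 0.9998050587883603}
```

View pics/scene0.png

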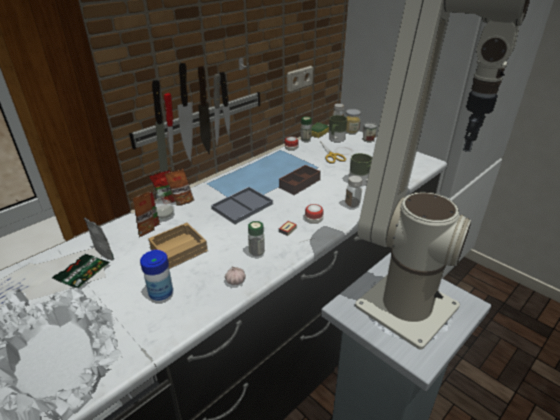

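View pics/side0.png

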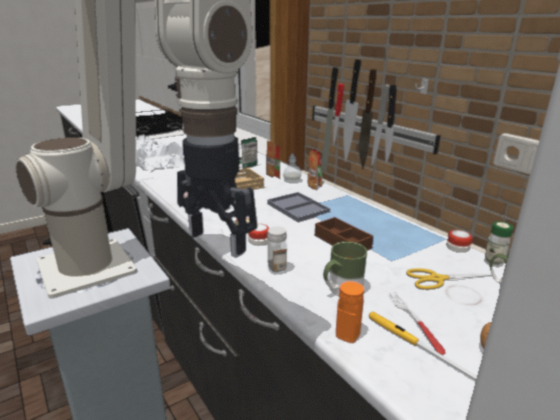

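The row in the scene view, left to right: salt (155,275), garlic (235,275), green jar (257,238), matchbox (288,228), timer (314,212), white jar (354,190), mug (361,165). The containers are the veg crate (178,245), tray (242,205) and spice crate (300,178). The orange look-alike jar is at (350,310) in the side view, and there are decor jars and a timer at the far right wall.

```bash
python3 - <<'E'
from h import *
X0,Y0,R=0.15,-0.75,0.0015
H=np.zeros((534,834),np.float32);C=np.zeros((534,834,3),np.uint8)
for n in("scene","side"):
    im=np.load(f"{n}0.npz");w=cloud(im);px=im["pixels"]
    m=np.isfinite(w[...,2])&(w[...,2]>-.02)&(w[...,2]<.16)
    p=w[m];c=px[m]
    i=((p[:,0]-X0)/R).astype(int);j=((p[:,1]-Y0)/R).astype(int)
    k=(i>=0)&(i<534)&(j>=0)&(j<834)
    for a,b,z,cc in zip(i[k],j[k],p[k,2],c[k]):
        if H[a,b]==0 or z>H[a,b]:H[a,b]=z;C[a,b]=cc
    g=(w[...,0]>.3)&(w[...,0]<.6)&(abs(w[...,2])<.008);print(n,"table z",np.median(w[g][:,2]))
C=cv2.dilate(C,np.ones((3,3)));Hd=cv2.dilate(H,np.ones((3,3)))
cv2.imwrite("pics/top0.png",C[::-1,::-1][:, 34:])
M=(Hd>.009).astype(np.uint8);n,l,st,ce=cv2.connectedComponentsWithStats(M)
for a in range(1,n):
    if st[a,4]>150:
        h=Hd[l==a];x=X0+ce[a,1]*R;y=Y0+ce[a,0]*R
        print(round(x,3),round(y,3),"size x,y",st[a,3]*R,st[a,2]*R,"h",np.percentile(h,98).round(3),C[l==a].mean(0).astype(int))
E
```

```text
scene table z -0.0004366804458664775
side table z -0.0013227504052162886
0.357 -0.543 size x,y 0.054 0.051000000000000004 h 0.11 [ 93 150 231]
0.367 0.256 size x,y 0.0525 0.06 h 0.055 [161 165 174]
0.375 -0.272 size x,y 0.0555 0.0585 h 0.111 [198 200 201]
0.418 -0.121 size x,y 0.069 0.07200000000000001 h 0.045 [167 171 193]
0.452 -0.422 size x,y 0.114 0.0885 h 0.101 [119 129 127]
0.418 0.134 size x,y 0.054 0.054 h 0.108 [137 153 144]
0.436 -0.013 size x,y 0.048 0.0615 h 0.018 [129 149 171]
0.442 -0.619 size x,y 0.0375 0.2235 h 0.019 [180 207 222]
0.468 0.424 size x,y 0.07200000000000001 0.069 h 0.136 [168  91  74]
0.491 -0.607 size x,y 0.042 0.08700000000000001 h 0.014 [185 184 208]
0.537 -0.706 size x,y 0.039 0.027 h 0.053 [168 174 189]
0.542 0.288 size x,y 0.036000000000000004 0.129 h 0.042 [120 141 154]
0.63 0.269 size x,y 0.1275 0.147 h 0.042 [106 132 151]
0.608 -0.252 size x,y 0.0945 0.1635 h 0.042 [ 88  92 105]
0.644 -0.0 size x,y 0.14250000000000002 0.183 h 0.019 [132 126 122]
0.644 -0.732 size x,y 0.06 0.036000000000000004 h 0.073 [112 118 117]
0.702 0.488 size x,y 0.10350000000000001 0.0375 h 0.023 [ 93 105  96]
0.737 0.454 size x,y 0.0975 0.039 h 0.122 [123 127 126]
0.738 -0.625 size x,y 0.078 0.0945 h 0.1 [158 161 159]
0.747 -0.736 size x,y 0.07050000000000001 0.0345 h 0.103 [110 122 126]
0.764 0.243 size x,y 0.08700000000000001 0.1665 h 0.14 [149 153 159]
0.774 -0.681 size x,y 0.069 0.057 h 0.102 [46 58 55]
0.824 0.147 size x,y 0.0825 0.129 h 0.127 [ 82  94 125]
0.838 -0.449 size x,y 0.069 0.0735 h 0.044 [162 165 188]
0.829 -0.622 size x,y 0.051000000000000004 0.099 h 0.038 [ 91 114 112]
0.838 -0.745 size x,y 0.0465 0.015 h 0.11 [93 99 99]
0.844 -0.547 size x,y 0.0555 0.0585 h 0.107 [143 157 152]
0.89 -0.116 size x,y 0.075 1.2510000000000001 h 0.16 [ 76  89 100]
```

View pics/top0.png

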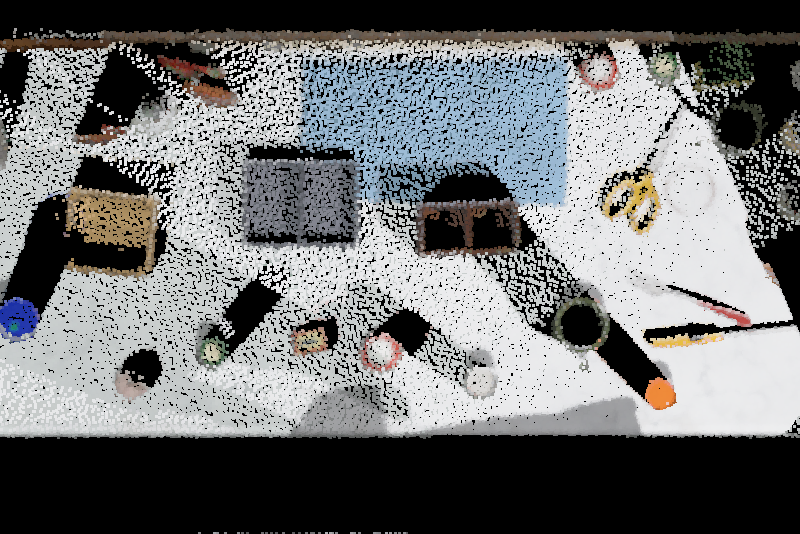

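The top view shows the row and the three containers clearly. White-capped jar: the candidates are the whitish-capped jar at side (277,250) and the orange jar at side (350,310). The one at (277,250) has the whitish cap and stands in the row, so it fits; I'll confirm it with a crop. For the green jar, the one at scene (257,238) stands in the row, and the one at side (500,240) is decor by the wall.

```bash
python3 - <<'E'
from h import *
im=np.load("side0.npz")["pixels"][200:350,200:400];b=np.load("scene0.npz")["pixels"][150:300,210:380]
a=cv2.resize(im,None,fx=2,fy=2,interpolation=2);b=cv2.resize(b,None,fx=2,fy=2,interpolation=2)
cv2.imwrite("pics/crop.png",np.hstack([a,b]))
W={n:cloud(np.load(f"{n}0.npz")) for n in("scene","side")}
def pts(c,r,z0,z1,only=None):
    o=[]
    for n,w in W.items():
        if only and n!=only:continue
        m=(np.hypot(w[...,0]-c[0],w[...,1]-c[1])<r)&(w[...,2]>z0)&(w[...,2]<z1);o.append(w[m])
    return np.vstack(o).astype(np.float32)
def pr(nm,c,r,z0,z1,rect):
    for only in("scene","side",None):
        p=pts(c,r,z0,z1,only)
        if len(p)<8:continue
        q=np.ascontiguousarray(p[:,:2]*1000)
        if rect:(cx,cy),(w,h),a=cv2.minAreaRect(q);print(nm,only,len(p),round(cx,1),round(cy,1),"wh",round(w,1),round(h,1),"ang",round(a,1))
        else:(cx,cy),rr=cv2.minEnclosingCircle(q);print(nm,only,len(p),round(cx,1),round(cy,1),"r",round(rr,1),"med",np.median(q,0).round(1),"zmax",p[:,2].max().round(4))
pr("green",(.418,.134),.045,.1,.12,0)
pr("white",(.375,-.272),.045,.1,.12,0)
pr("garlic",(.367,.256),.045,.012,.06,0)
pr("garlicstem",(.367,.256),.045,.045,.06,0)
pr("timer",(.418,-.121),.05,.02,.06,0)
pr("timertop",(.418,-.121),.05,.038,.06,0)
pr("match",(.436,-.013),.05,.011,.03,1)
pr("salt",(.468,.424),.05,.12,.15,0)
pr("mug",(.452,-.422),.08,.09,.12,1)
pr("spice",(.608,-.252),.11,.034,.05,1)
pr("veg",(.615,.275),.12,.034,.05,1)
pr("tray",(.644,0),.125,.012,.03,1)
E
```

```text
green scene 134 421.3 130.8 r 24.7 med [419.1 133.8] zmax 0.1093
green None 134 421.3 130.8 r 24.7 med [419.1 133.8] zmax 0.1093
white scene 92 374.5 -268.7 r 23.1 med [ 372.3 -266. ] zmax 0.1117
white side 171 381.1 -272.4 r 24.0 med [ 376.1 -277.6] zmax 0.109
white None 263 376.6 -269.9 r 25.2 med [ 374.9 -273.2] zmax 0.1117
garlic scene 291 372.6 253.0 r 28.0 med [364.1 259.7] zmax 0.0562
garlic side 15 363.7 231.7 r 8.2 med [364.2 232.9] zmax 0.0371
garlic None 306 371.4 252.1 r 29.2 med [364.2 258.7] zmax 0.0562
garlicstem scene 23 372.2 254.5 r 8.0 med [372.3 255.1] zmax 0.0562
garlicstem None 23 372.2 254.5 r 8.0 med [372.3 255.1] zmax 0.0562
timer scene 233 418.5 -118.2 r 32.2 med [ 412.5 -109.8] zmax 0.046
timer side 220 422.8 -124.0 r 30.9 med [ 416.2 -138. ] zmax 0.0435
timer None 453 417.5 -121.3 r 34.3 med [ 414.3 -126.3] zmax 0.046
timertop scene 132 419.5 -119.9 r 30.1 med [ 418.1 -116.9] zmax 0.046
timertop side 100 423.3 -125.4 r 26.9 med [ 427.4 -132.7] zmax 0.0435
timertop None 232 419.9 -121.7 r 31.7 med [ 422.2 -125.1] zmax 0.046
match scene 126 436.6 -12.0 wh 38.7 56.3 ang 8.4
match side 13 434.0 -12.8 wh 29.1 36.9 ang 75.7
match None 139 437.2 -12.0 wh 39.2 56.1 ang 11.1
salt scene 451 469.9 425.2 r 33.9 med [463.1 426.9] zmax 0.1363
salt None 451 469.9 425.2 r 33.9 med [463.1 426.9] zmax 0.1363
mug scene 114 460.5 -421.1 wh 78.2 79.3 ang 2.7
mug side 323 463.9 -423.5 wh 78.9 77.3 ang 49.1
mug None 437 460.2 -422.3 wh 78.7 83.7 ang 65.3
spice scene 174 606.1 -250.5 wh 81.6 153.4 ang 2.4
spice side 272 610.1 -253.5 wh 80.3 151.0 ang 3.0
spice None 446 608.0 -251.3 wh 84.2 155.7 ang 3.0
veg scene 310 598.5 286.8 wh 131.2 127.0 ang 84.2
veg side 98 609.6 282.4 wh 139.3 110.1 ang 83.0
veg None 408 599.8 283.6 wh 138.5 130.7 ang 83.5
tray scene 258 641.9 -0.1 wh 174.9 134.6 ang 89.5
tray side 270 646.0 -1.7 wh 177.0 133.3 ang 89.8
tray None 528 643.7 -1.3 wh 177.9 137.9 ang 89.8
```

View pics/crop.png

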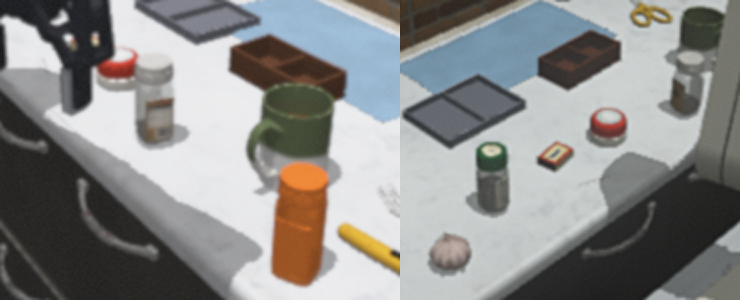

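The crop confirms it: left panel, the whitish-capped jar at (155,100) is the white jar and the orange one at (303,225) is to be left. Right panel, the green jar is at (490,175), the matchbox at (556,155), the timer at (608,125) and the garlic at (450,250). First I'll turn so that the fingers close along world x.

Request:
step_arm([
  [0,0,0,0,0,-7.1,1],
  [0,0,0,0,0,-7.1,1],
  [0,0,0,0,0,-7.1,1],
  [0,0,0,0,0,-7.1,1],
  [0,0,0,0,0,-7.1,1],
  [0,0,0,0,0,-7.1,1],
  [0,0,0,0,0,-7.1,1],
  [0,0,0,0,0,-7.1,1],
], squeeze=30)

```text
t: 0.82
tool_pos: [0.1226, -0.4844, 0.1972]
tcp_rot: [-0.0, 0.812, 0.583, 0.0]
ft_force: [0.2, 0.3, 0.2]
grip_width: 1.0
grip_force: 0.0
```

Request:
step_arm([
  [0,0,0,0,0,-6.3,1],
  [0,0,0,0,0,-6.3,1],
  [0,0,0,0,0,-6.4,1],
  [2.6,3.1,0,0,0,0,1],
  [2.6,3.1,0,0,0,0,1],
  [2.6,3.1,0,0,0,0,1],
  [2.6,3.1,0,0,0,0,1],
  [0,0,0,0,0,0,1],
])

```text
t: 1.48
tool_pos: [0.2508, -0.3763, 0.1974]
tcp_rot: [-0.0, 0.704, 0.71, 0.002]
ft_force: [-0.4, 0.0, -0.6]
grip_width: 0.996
grip_force: 0.0
```

```bash
cat >> h.py <<'E'
def st(tx=None,ty=None,tz=None):
    from scipy.spatial.transform import Rotation as R
    s=robot.observe();M=R.from_quat(np.roll(s["tcp_rot"],-1)).as_matrix()
    print("t",round(s["t"],2),"pos",s["tool_pos"].round(4),"yaw",np.degrees(np.arctan2(M[1,0],M[0,0])).round(2),"tilt",M[:,2].round(3),"j",s["joint_positions"].round(2),"grip",round(s["grip_width"],3),round(s["grip_force"],1),"F",s["ft_force"].round(1))
    if tx is not None: print("tool delta cm",(M.T@(np.array([tx,ty,tz])-s["tool_pos"])*100).round(2))
E
python3 -c "
from h import *
st(.377,-.270,.052)"
```

```text
t 1.48 pos [ 0.2508 -0.3763  0.1974] yaw 90.48 tilt [ 0.002  0.003 -1.   ] j [-0.99  0.15 -0.11  1.31  0.    0.58] grip 0.996 0.0 F [-0.4  0.  -0.6]
tool delta cm [10.48 12.68 14.59]
```

Request:
step_arm([
  [2.6,3.17,0,0,0,0.5,1],
  [2.6,3.17,0,0,0,0,1],
  [2.6,3.17,0,0,0,0,1],
  [2.6,3.17,0,0,0,0,1],
  [0,0,1,0,0,0,1],
  [0,0,2,0,0,0,1],
  [0,0,1,0,0,0,1],
  [0,0,0,0,0,0,1],
])

```text
t: 2.15
tool_pos: [0.3725, -0.2762, 0.155]
tcp_rot: [-0.003, 0.71, 0.704, -0.001]
ft_force: [-0.6, 0.5, -0.3]
grip_width: 0.998
grip_force: 0.0
```

```bash
python3 -c "
from h import *
im=optics.get_image('wrist');cv2.imwrite('pics/w1.png',im['pixels']);np.savez('w1.npz',**im)
w=cloud(im);m=(np.hypot(w[...,0]-.377,w[...,1]+.27)<.05)&(w[...,2]>.1)&(w[...,2]<.12);q=(w[m][:,:2]*1000).astype(np.float32);print(len(q))
if len(q)>9: print(cv2.minEnclosingCircle(q),np.median(w[m],0))
st(.377,-.270,.052)"
```

```text
2737
((377.8806457519531, -270.1037902832031), 22.183300018310547) [ 0.37766555 -0.26876107  0.10938677]
t 2.2 pos [ 0.3731 -0.2769  0.1564] yaw 89.52 tilt [-0.003  0.002 -1.   ] j [-0.64  0.2  -0.16  1.22 -0.    0.94] grip 1.004 0.0 F [ 0.4 -0.2 -0.7]
tool delta cm [ 0.67  0.42 10.44]
```

View pics/w1.png

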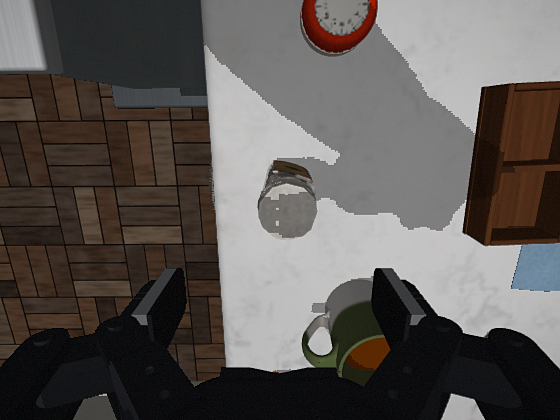

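The wrist view shows the white jar's cap at (288,208) between the finger planes, and the cloud puts it at (0.378,-0.270). The spice crate is at (515,160) and the timer is at the top. I'll descend and grip.

Request:
step_arm([
  [0.35,0.25,0,0,0,0.25,1],
  [0.35,0.2,1,0,0,0.25,1],
  [0,0,2.5,0,0,0,1],
  [0,0,2.5,0,0,0,1],
  [0,0,2.5,0,0,0,1],
  [0,0,1.4,0,0,0,1],
  [0,0,0.5,0,0,0,1],
  [0,0,0,0,0,0,1],
])

```text
t: 2.87
tool_pos: [0.3783, -0.2706, 0.0533]
tcp_rot: [-0.001, 0.714, 0.701, -0.0]
ft_force: [-0.3, -0.2, 0.9]
grip_width: 1.001
grip_force: 0.0
```

Request:
step_arm([
  [0,0,0,0,0,0,0],
  [0,0,0,0,0,0,0],
  [0,0,0,0,0,0,0],
  [0,0,0,0,0,0,0],
  [0,0,0,0,0,0,0],
  [0,0,0,0,0,0,0],
  [0,0,0,0,0,0,0],
  [0,0,0,0,0,0,0],
], squeeze=30)

```text
t: 3.53
tool_pos: [0.3796, -0.2714, 0.055]
tcp_rot: [0.001, 0.713, 0.701, 0.0]
ft_force: [-1.1, -0.6, 5.6]
grip_width: 0.502
grip_force: 30.1
```

```bash
python3 -c "
from h import *
st(.610,-.288,.126)
w=cloud(np.load('w1.npz'))
def f(n,c,r,a,b):
    m=(np.hypot(w[...,0]-c[0],w[...,1]-c[1])<r)&(w[...,2]>a)&(w[...,2]<b);q=(w[m][:,:2]*1000).astype(np.float32);print(n,len(q),cv2.minEnclosingCircle(q),cv2.minAreaRect(q),q.min(0),q.max(0))
f('timer',(.42,-.122),.05,.02,.06);f('spice',(.608,-.252),.11,.034,.05)"
```

```text
t 3.53 pos [ 0.3796 -0.2714  0.055 ] yaw 88.99 tilt [ 0.002 -0.002 -1.   ] j [-0.62  0.29 -0.33  0.95 -0.    0.97] grip 0.502 30.1 F [-1.1 -0.6  5.6]
tool delta cm [-1.27 23.08 -7.04]
timer 3244 ((422.002197265625, -120.89408111572266), 30.482614517211914) ((421.80950927734375, -132.67201232910156), (36.30773162841797, 60.65117645263672), 89.59004974365234) [ 391.5626  -150.82904] [ 452.22858  -114.311134]
spice 3007 ((605.6634521484375, -251.89393615722656), 82.18394470214844) ((605.550537109375, -251.8247833251953), (74.4737548828125, 150.4108123779297), 2.812011957168579) [ 566.15955 -327.53592] [ 646.309  -177.0812]
```

Request:
step_arm([
  [0,0,-1.5,0,0,0,0],
  [0,0,-2.5,0,0,0,0],
  [0,0,-2.5,0,0,-1.5,0],
  [0,1,-1,0,0,-1.5,0],
  [-0.4,2.5,0,0,0,0,0],
  [-0.4,3.7,0,0,0,0,0],
  [-0.4,3.7,0,0,0,0,0],
  [-0.4,3.7,0,0,0,0,0],
])

```text
t: 4.2
tool_pos: [0.5265, -0.2818, 0.129]
tcp_rot: [0.0, 0.695, 0.719, 0.0]
ft_force: [-0.4, -1.2, -0.2]
grip_width: 0.502
grip_force: 31.1
```

Request:
step_arm([
  [0,3.7,0,0,0,0,0],
  [0,2.5,0,0,0,0,0],
  [0,1.3,0,0,0,0,0],
  [0,0.5,0,0,0,0,0],
  [0,0,0,0,0,0,0],
  [0,0,0,0,0,0,0],
  [0,0,0,0,0,0,0],
  [0,0,0,0,0,0,0],
])

```text
t: 4.87
tool_pos: [0.604, -0.2793, 0.129]
tcp_rot: [-0.0, 0.695, 0.719, -0.0]
ft_force: [-0.2, 0.2, -1.6]
grip_width: 0.502
grip_force: 31.1
```

```bash
python3 -c "
from h import *
st(.608,-.288,.061)
im=optics.get_image('side');cv2.imwrite('pics/s1.png',im['pixels'][130:300,200:430].repeat(3,0).repeat(3,1))"
```

```text
t 4.87 pos [ 0.604  -0.2793  0.129 ] yaw 91.94 tilt [-0.  0. -1.] j [-0.43  0.61  0.39  1.35 -0.    1.1 ] grip 0.502 31.1 F [-0.2  0.2 -1.6]
tool delta cm [-0.88  0.38  6.8 ]
```

View pics/s1.png

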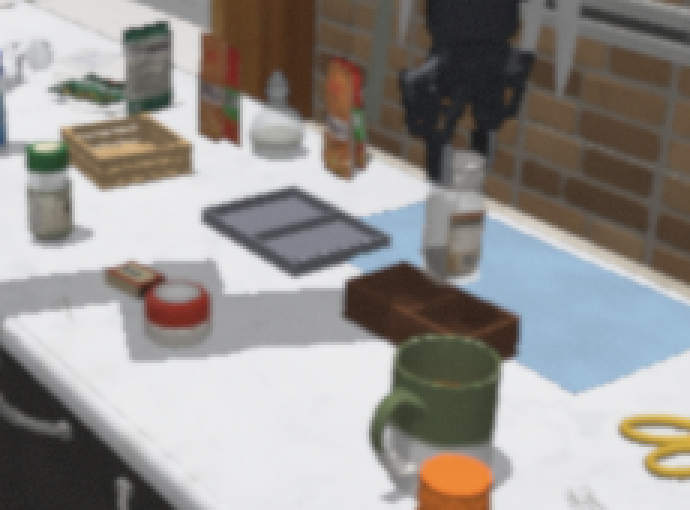

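The jar (455,215 in the crop) hangs upright over the crate. I'll lower it slowly.

Request:
step_arm([
  [-0.45,0.2,0.5,0,0,0,0],
  [-0.45,0.2,1,0,0,0,0],
  [0,0,1.5,0,0,0,0],
  [0,0,1.5,0,0,0,0],
  [0,0,1,0,0,0,0],
  [0,0,0.6,0,0,0,0],
  [0,0,0.3,0,0,0,0],
  [0,0,0,0,0,0,0],
])

```text
t: 5.58
tool_pos: [0.609, -0.2878, 0.0636]
tcp_rot: [-0.001, 0.695, 0.719, -0.0]
ft_force: [-0.4, 0.5, -1.4]
grip_width: 0.502
grip_force: 31.1
```

Request:
step_arm([
  [0,0,0.1,0,0,0,0],
  [0,0,0.1,0,0,0,0],
  [0,0,0.1,0,0,0,0],
  [0,0,0.1,0,0,0,0],
  [0,0,0,0,0,0,0],
  [0,0,0,0,0,0,0],
  [0,0,0,0,0,0,0],
  [0,0,0,0,0,0,0],
])

```text
t: 6.25
tool_pos: [0.6099, -0.288, 0.0612]
tcp_rot: [0.001, 0.695, 0.719, 0.0]
ft_force: [0.6, 0.3, 1.9]
grip_width: 0.501
grip_force: 31.2
```

Request:
step_arm([
  [0,0,0,0,0,0,0.7],
  [0,0,0,0,0,0,0.8],
  [0,0,0,0,0,0,1],
  [0,0,0,0,0,0,1],
  [0,0,0,0,0,0,1],
  [0,0,-1,0,0,0,1],
  [0,0,-3.5,0,0,0,1],
  [0,0,-4.1,0,0,0,1],
])

```text
t: 6.92
tool_pos: [0.607, -0.2867, 0.1443]
tcp_rot: [-0.004, 0.695, 0.719, -0.001]
ft_force: [1.4, -0.4, 0.5]
grip_width: 0.997
grip_force: 0.0
```

Request:
step_arm([
  [0,0,-1,0,0,0.7,1],
  [2,-1,0,0,0,0.7,1],
  [3.7,-1.7,0,0,0,0.7,1],
  [3.7,-1.7,0,0,0,0,1],
  [3.7,-1.7,0,0,0,0,1],
  [3.7,-1.7,0,0,0,0,1],
  [3.7,-1.7,0,0,0,0,1],
  [3.7,-1.7,0,0,0,0,1],
])

```text
t: 7.58
tool_pos: [0.4962, -0.0447, 0.1577]
tcp_rot: [0.001, 0.708, 0.706, 0.001]
ft_force: [0.2, 0.6, -0.2]
grip_width: 0.999
grip_force: 0.0
```

Request:
step_arm([
  [3.7,-1.7,0,0,0,0,1],
  [3.7,-1.7,0,0,0,0,1],
  [3.3,-1.5,0,0,0,0,1],
  [3,-1.3,0,0,0,0,1],
  [2,-1,0,0,0,0,1],
  [1,-0.5,0,0,0,0,1],
  [0,0,0,0,0,0,1],
  [0,0,0,0,0,0,1],
])

```text
t: 8.25
tool_pos: [0.4206, 0.1215, 0.1575]
tcp_rot: [0.001, 0.707, 0.707, 0.001]
ft_force: [0.1, 0.7, 0.2]
grip_width: 1.001
grip_force: 0.0
```

```bash
cat >> h.py <<'E'
def fit(w,n,c,r,a,b):
    m=(np.hypot(w[...,0]-c[0],w[...,1]-c[1])<r)&(w[...,2]>a)&(w[...,2]<b);q=(w[m][:,:2]*1000).astype(np.float32)
    if len(q)>20:
        (x,y),R=cv2.minEnclosingCircle(q);k=cv2.minAreaRect(q);print(n,len(q),"circ",round(x,1),round(y,1),round(R,1),"rect",np.round(k[0],1),np.round(k[1],1),round(k[2],1))
    else: print(n,"few",len(q))
E
python3 -c "
from h import *
im=optics.get_image('wrist');cv2.imwrite('pics/w2.png',im['pixels']);w=cloud(im)
fit(w,'green',(.423,.13),.05,.1,.12);fit(w,'garlic',(.37,.254),.045,.012,.06);fit(w,'match',(.436,-.013),.05,.011,.03);fit(w,'timer',(.42,-.12),.05,.02,.06)
s=cloud(optics.get_image('side'));fit(s,'white placed',(.608,-.288),.04,.1,.13)
st(.4245,.1295,.052)"
```

```text
green 2802 circ 421.9 132.8 22.9 rect [422.2 133. ] [44.4 44.1] 0.6
garlic 3275 circ 375.2 252.7 28.6 rect [375.1 252.2] [53.7 52.9] 21.0
match 1300 circ 438.7 -14.7 31.3 rect [439.1 -14.5] [36. 53.] 10.2
timer 259 circ 421.2 -98.9 21.1 rect [421.1 -93.9] [42.3  9.9] 1.4
white placed 172 circ 606.6 -289.3 23.5 rect [ 608.  -289.3] [44.2 41.6] 77.1
t 8.35 pos [0.4209 0.1206 0.1572] yaw 89.86 tilt [ 0.001 -0.    -1.   ] j [ 0.28  0.14 -0.23  1.2  -0.    1.85] grip 1.0 0.0 F [ 0.2 -0.9 -0.4]
tool delta cm [ 0.89  0.34 10.52]
```

View pics/w2.png

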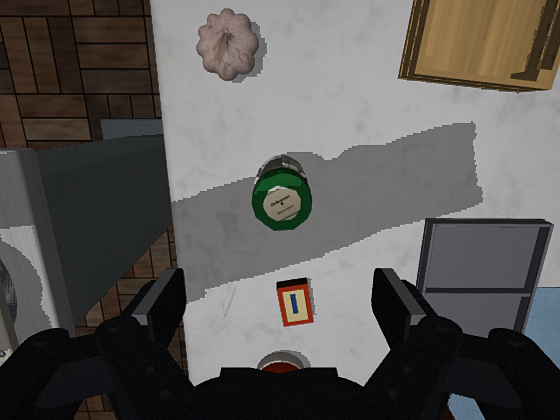

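The green cap is at (282,202) in the wrist view, i.e. (0.422,0.133), and the white jar stands in the crate at (0.608,-0.289). Descending.

Request:
step_arm([
  [0.65,0.1,0,0,0,0,1],
  [0.65,0,1,0,0,0,1],
  [0,0,2.5,0,0,0,1],
  [0,0,2.5,0,0,0,1],
  [0,0,2.5,0,0,0,1],
  [0,0,1.5,0,0,0,1],
  [0,0,0.5,0,0,0,1],
  [0,0,0,0,0,0,1],
])

```text
t: 9.02
tool_pos: [0.4204, 0.1333, 0.0503]
tcp_rot: [-0.001, 0.708, 0.706, -0.001]
ft_force: [-0.4, -0.3, -0.2]
grip_width: 0.999
grip_force: 0.0
```

Request:
step_arm([
  [0,0,0,0,0,0,0],
  [0,0,0,0,0,0,0],
  [0,0,0,0,0,0,0],
  [0,0,0,0,0,0,0],
  [0,0,0,0,0,0,0],
  [0,0,0,0,0,0,0],
  [0,0,0,0,0,0,0],
  [0,0,0,0,0,0,0],
], squeeze=30)

```text
t: 9.68
tool_pos: [0.4225, 0.1344, 0.053]
tcp_rot: [0.001, 0.708, 0.707, 0.001]
ft_force: [-0.1, 1.0, 5.8]
grip_width: 0.514
grip_force: 30.2
```

Request:
step_arm([
  [0,0,-1.5,0,0,0,0],
  [0,0,-2.5,0,0,0,0],
  [0,0,-2.5,0,0,-1,0],
  [-1,0.5,-1,0,0,-1,0],
  [-2.5,1.3,0,0,0,0,0],
  [-3.6,1.9,0,0,0,0,0],
  [-3.6,1.9,0,0,0,0,0],
  [-3.6,1.9,0,0,0,0,0],
])

```text
t: 10.35
tool_pos: [0.5012, -0.0077, 0.1269]
tcp_rot: [0.0, 0.695, 0.719, 0.0]
ft_force: [1.6, 2.7, -1.0]
grip_width: 0.514
grip_force: 31.4
```

Request:
step_arm([
  [-3.6,1.9,0,0,0,0,0],
  [-3.6,1.9,0,0,0,0,0],
  [-3.6,1.9,0,0,0,0,0],
  [-3.4,1.7,0,0,0,0,0],
  [-2.9,1.5,0,0,0,0,0],
  [-1.5,0.8,0,0,0,0,0],
  [-0.5,0.3,0,0,0,0,0],
  [0,0,0,0,0,0,0],
])

```text
t: 11.02
tool_pos: [0.607, -0.1953, 0.1257]
tcp_rot: [-0.0, 0.696, 0.718, -0.0]
ft_force: [0.3, 1.1, -1.8]
grip_width: 0.515
grip_force: 31.4
```

```bash
python3 -c "
from h import *
st(.605,-.216,.059)"
```

```text
t 11.02 pos [ 0.607  -0.1953  0.1257] yaw 91.78 tilt [-0.001  0.    -1.   ] j [-0.31  0.55  0.28  1.3   0.    1.23] grip 0.515 31.4 F [ 0.3  1.1 -1.8]
tool delta cm [-2.06 -0.26  6.67]
```

Request:
step_arm([
  [-1,-0.1,0,0,0,0,0],
  [-1,-0.1,0.5,0,0,0,0],
  [0,0,1.5,0,0,0,0],
  [0,0,1.5,0,0,0,0],
  [0,0,1.5,0,0,0,0],
  [0,0,0.8,0,0,0,0],
  [0,0,0.4,0,0,0,0],
  [0,0,0,0,0,0,0],
])

```text
t: 11.68
tool_pos: [0.6047, -0.2136, 0.0636]
tcp_rot: [-0.001, 0.695, 0.719, -0.0]
ft_force: [0.1, -0.5, -1.4]
grip_width: 0.515
grip_force: 31.4
```

Request:
step_arm([
  [0,0,0.1,0,0,0,0],
  [0,0,0.1,0,0,0,0],
  [0,0,0.1,0,0,0,0],
  [0,0,0.1,0,0,0,0],
  [0,0,0.1,0,0,0,0],
  [0,0,0,0,0,0,0],
  [0,0,0,0,0,0,0],
  [0,0,0,0,0,0,0],
])

```text
t: 12.35
tool_pos: [0.6057, -0.2142, 0.0597]
tcp_rot: [0.0, 0.695, 0.719, -0.0]
ft_force: [-0.1, 0.3, -1.6]
grip_width: 0.514
grip_force: 31.4
```

Request:
step_arm([
  [0,0,0.1,0,0,0,0],
  [0,0,0.1,0,0,0,0],
  [0,0,0,0,0,0,0],
  [0,0,0,0,0,0,0],
  [0,0,0,0,0,0,0],
  [0,0,0,0,0,0,0],
  [0,0,0,0,0,0,0],
  [0,0,0,0,0,0,0],
])

```text
t: 13.02
tool_pos: [0.6061, -0.2144, 0.059]
tcp_rot: [0.001, 0.695, 0.719, 0.0]
ft_force: [-2.6, 0.1, 5.4]
grip_width: 0.515
grip_force: 31.9
```

Request:
step_arm([
  [0,0,0,0,0,0,0.7],
  [0,0,0,0,0,0,0.8],
  [0,0,0,0,0,0,1],
  [0,0,0,0,0,0,1],
  [0,0,0,0,0,0,1],
  [0,0,-1,0,0,0,1],
  [0,0,-3.5,0,0,0,1],
  [0,0,-4.1,0,0,0,1],
])

```text
t: 13.68
tool_pos: [0.6031, -0.2132, 0.1414]
tcp_rot: [-0.004, 0.695, 0.719, -0.002]
ft_force: [1.7, -0.3, -0.1]
grip_width: 1.001
grip_force: 0.0
```

Request:
step_arm([
  [0,0,-1,0,0,1,1],
  [2,-1,0,0,0,1,1],
  [3.6,-1.8,0,0,0,0,1],
  [3.6,-1.8,0,0,0,0,1],
  [3.6,-1.8,0,0,0,0,1],
  [3.6,-1.8,0,0,0,0,1],
  [3.6,-1.8,0,0,0,0,1],
  [3.6,-1.8,0,0,0,0,1],
])

```text
t: 14.35
tool_pos: [0.4871, 0.0233, 0.1546]
tcp_rot: [0.001, 0.708, 0.706, 0.001]
ft_force: [0.0, 1.1, 0.2]
grip_width: 1.001
grip_force: 0.0
```

Request:
step_arm([
  [3.6,-1.8,0,0,0,0,1],
  [3.6,-1.8,0,0,0,0,1],
  [3.6,-1.8,0,0,0,0,1],
  [3.6,-1.8,0,0,0,0,1],
  [3.2,-1.6,0,0,0,0,1],
  [2.5,-1.2,0,0,0,0,1],
  [1.5,-0.7,0,0,0,0,1],
  [0,0,0,0,0,0,1],
])

```text
t: 15.02
tool_pos: [0.3802, 0.2411, 0.1546]
tcp_rot: [-0.0, 0.706, 0.708, 0.001]
ft_force: [0.1, -0.4, -0.9]
grip_width: 0.995
grip_force: 0.0
```

```bash
python3 -c "
from h import *
im=optics.get_image('wrist');cv2.imwrite('pics/w3.png',im['pixels']);w=cloud(im)
fit(w,'garlic',(.375,.2525),.045,.012,.06);fit(w,'stem',(.375,.2525),.045,.045,.06);fit(w,'veg',(.608,.272),.14,.034,.05)
s=cloud(optics.get_image('scene'));fit(s,'green placed',(.605,-.216),.035,.1,.13);fit(s,'white placed',(.608,-.288),.035,.1,.13)
st(.3755,.2525,.006)"
```

```text
garlic 2329 circ 374.6 253.8 28.2 rect [375.  253.7] [53.3 53. ] 20.0
stem 280 circ 375.6 253.0 10.1 rect [375.7 253.4] [18.  18.6] 14.0
veg 3178 circ 598.6 286.7 86.4 rect [598.2 286.7] [130.7 116.2] 84.2
green placed 93 circ 604.8 -216.3 28.4 rect [ 602. -216.] [45.1 49.4] 11.8
white placed 94 circ 604.6 -285.4 25.6 rect [ 606.5 -284.7] [42.5 45.8] 69.1
t 15.12 pos [0.3813 0.2386 0.1543] yaw 90.0 tilt [ 0.001  0.    -1.   ] j [ 0.56  0.17 -0.2   1.2  -0.    2.13] grip 1.0 0.0 F [ 0.7 -0.5 -0.6]
tool delta cm [ 1.39 -0.59 14.83]
```

View pics/w3.png

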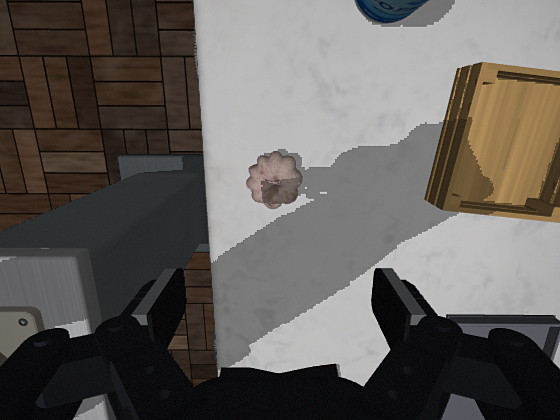

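The garlic is at (274,180) in the wrist view, i.e. (0.375,0.254), and the veg crate is centred near (0.600,0.287). Descending.

Request:
step_arm([
  [0.75,-0.3,0,0,0,0,1],
  [0.75,-0.3,1,0,0,0,1],
  [0,0,3,0,0,0,1],
  [0,0,3.5,0,0,0,1],
  [0,0,3.5,0,0,0,1],
  [0,0,2.2,0,0,0,1],
  [0,0,1.1,0,0,0,1],
  [0,0,0.4,0,0,0,1],
])

```text
t: 15.78
tool_pos: [0.3732, 0.2513, 0.0036]
tcp_rot: [-0.001, 0.708, 0.706, -0.003]
ft_force: [0.4, -0.9, -0.0]
grip_width: 0.998
grip_force: 0.0
```

Request:
step_arm([
  [0,0,0,0,0,0,0.8],
  [0,0,0,0,0,0,0.6],
  [0,0,0,0,0,0,0],
  [0,0,0,0,0,0,0],
  [0,0,0,0,0,0,0],
  [0,0,0,0,0,0,0],
  [0,0,0,0,0,0,0],
  [0,0,0,0,0,0,0],
], squeeze=20)

```text
t: 16.45
tool_pos: [0.3763, 0.2537, 0.0078]
tcp_rot: [0.0, 0.708, 0.706, 0.001]
ft_force: [1.0, -0.6, 6.1]
grip_width: 0.282
grip_force: 17.2
```

Request:
step_arm([
  [0,0,-0.5,0,0,0,0],
  [0,0,-1.5,0,0,0,0],
  [0,0,-2.5,0,0,0,0],
  [0,0,-2.5,0,0,0,0],
  [0,0,-1,0,0,0,0],
  [0,0,0,0,0,0,0],
  [0,0,0,0,0,0,0],
  [0,0,0,0,0,0,0],
])

```text
t: 17.12
tool_pos: [0.3744, 0.2526, 0.0857]
tcp_rot: [-0.0, 0.708, 0.706, -0.001]
ft_force: [0.1, 0.1, 0.3]
grip_width: -0.002
grip_force: 0.0
```

```bash
python3 -c "
from h import *
st(.600,.287,.014)"
```

```text
t 17.12 pos [0.3744 0.2526 0.0857] yaw 89.9 tilt [-0.002 -0.001 -1.   ] j [ 0.59  0.23 -0.31  1.03  0.    2.17] grip -0.002 0.0 F [0.1 0.1 0.3]
tool delta cm [ 3.49 22.57  7.13]
```

The grip slipped off the garlic. I'll open, rise and look.

Request:
step_arm([
  [0,0,-3,0,0,0,1],
  [0,0,-3,0,0,0,1],
  [-1,0,-0.8,0,0,0,1],
  [0,0,0,0,0,0,1],
  [0,0,0,0,0,0,1],
  [0,0,0,0,0,0,1],
  [0,0,0,0,0,0,1],
  [0,0,0,0,0,0,1],
])

```text
t: 17.78
tool_pos: [0.3743, 0.2427, 0.1532]
tcp_rot: [-0.0, 0.708, 0.707, -0.001]
ft_force: [-0.0, -0.4, 0.1]
grip_width: 1.002
grip_force: 0.0
```

```bash
python3 -c "
from h import *
im=optics.get_image('wrist');w=cloud(im)
p=im['pixels'][100:260,180:380];s=optics.get_image('scene');sc=cloud(s)
cv2.imwrite('pics/w4.png',np.hstack([cv2.resize(p,None,fx=2,fy=2),cv2.resize(s['pixels'][235:315,190:290],None,fx=4,fy=4)]))
for z0,z1 in((.01,.02),(.02,.03),(.03,.04),(.04,.048),(.048,.06)):fit(w,('g',z0),(.375,.2525),.06,z0,z1)
fit(w,'all',(.375,.2525),.06,.01,.07);fit(w,'stem',(.375,.2525),.06,.045,.06)
st(.3755,.2535,.006)"
```

```text
('g', 0.01) few 1
('g', 0.02) 267 circ 373.6 253.5 28.2 rect [373.4 254. ] [53.  52.7] 22.5
('g', 0.03) 1185 circ 373.9 252.7 26.5 rect [373.6 253.4] [49.8 50.7] 22.6
('g', 0.04) 775 circ 375.0 252.6 17.6 rect [373.6 252.7] [32.7 32.7] 26.9
('g', 0.048) 116 circ 373.8 253.8 7.0 rect [373.9 253.6] [13.8 10.4] 45.8
all 2344 circ 373.6 253.5 28.2 rect [373.4 254. ] [53.  52.7] 22.5
stem 276 circ 373.9 252.7 10.1 rect [374.5 253.1] [17.7 18.2] 89.7
t 17.88 pos [0.3747 0.2429 0.1537] yaw 89.91 tilt [-0.002 -0.001 -1.   ] j [ 0.58  0.16 -0.21  1.2   0.    2.15] grip 1.002 0.0 F [-0.4  0.2  0.3]
tool delta cm [ 1.07  0.11 14.77]
```

View pics/w4.png

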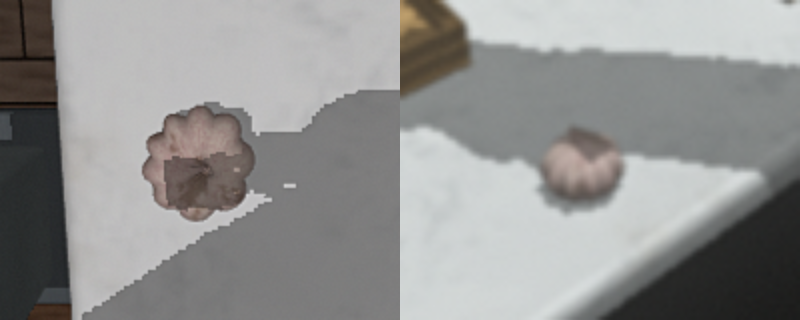

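The garlic still stands upright at (0.374,0.2535), and the grip was above its widest part. I'll try lower, with a limited closing.

Request:
step_arm([
  [0.5,0,0,0,0,0,1],
  [0.5,0,1,0,0,0,1],
  [0,0,3,0,0,0,1],
  [0,0,3.5,0,0,0,1],
  [0,0,3.5,0,0,0,1],
  [0,0,2.4,0,0,0,1],
  [0,0,1.1,0,0,0,1],
  [0,0,0,0,0,0,1],
])

```text
t: 18.55
tool_pos: [0.3723, 0.2517, 0.006]
tcp_rot: [-0.001, 0.708, 0.707, -0.004]
ft_force: [-0.5, -0.2, 0.1]
grip_width: 0.998
grip_force: 0.0
```

```bash
python3 -c "
from h import *
st(.374,.2535,-.003)"
```

```text
t 18.55 pos [0.3723 0.2517 0.006 ] yaw 89.93 tilt [-0.006 -0.004 -1.   ] j [ 0.59  0.33 -0.42  0.82  0.    2.17] grip 0.998 0.0 F [-0.5 -0.2  0.1]
tool delta cm [0.19 0.18 0.9 ]
```

Request:
step_arm([
  [0,0.1,0.4,0,0,0,1],
  [0,0,0.4,0,0,0,1],
  [0,0,0.3,0,0,0,1],
  [0,0,0,0,0,0,1],
  [0,0,0,0,0,0,0.8],
  [0,0,0,0,0,0,0.7],
  [0,0,0,0,0,0,0.5],
  [0,0,0,0,0,0,0.5],
], squeeze=25)

```text
t: 19.22
tool_pos: [0.3765, 0.2532, -0.001]
tcp_rot: [0.0, 0.708, 0.706, 0.0]
ft_force: [0.6, 0.2, 0.1]
grip_width: 0.498
grip_force: 0.0
```

Request:
step_arm([
  [0,0,0,0,0,0,0.5],
  [0,0,0,0,0,0,0.5],
  [0,0,0,0,0,0,0.5],
  [0,0,0,0,0,0,0.5],
  [0,0,0,0,0,0,0.5],
  [0,0,0,0,0,0,0.5],
  [0,0,0,0,0,0,0.5],
  [0,0,0,0,0,0,0.5],
])

```text
t: 19.88
tool_pos: [0.3762, 0.2531, -0.0014]
tcp_rot: [-0.0, 0.708, 0.706, -0.0]
ft_force: [0.5, 0.6, -0.9]
grip_width: 0.502
grip_force: 0.0
```

```bash
python3 -c "
from h import *
s=optics.get_image('scene')['pixels'];d=optics.get_image('side')['pixels']
cv2.imwrite('pics/w5.png',np.hstack([cv2.resize(s[190:320,170:300],(520,520),interpolation=2),cv2.resize(d[130:260,190:260],(280,520),interpolation=2)]))
print(np.load('side0.npz')['pixels'].shape)
st()"
```

```text
(420, 560, 3)
t 19.98 pos [ 0.3762  0.2531 -0.0014] yaw 89.9 tilt [ 0. -0. -1.] j [ 0.59  0.35 -0.43  0.8  -0.    2.16] grip 0.498 0.0 F [-0.4 -1.   0.2]
```

View pics/w5.png

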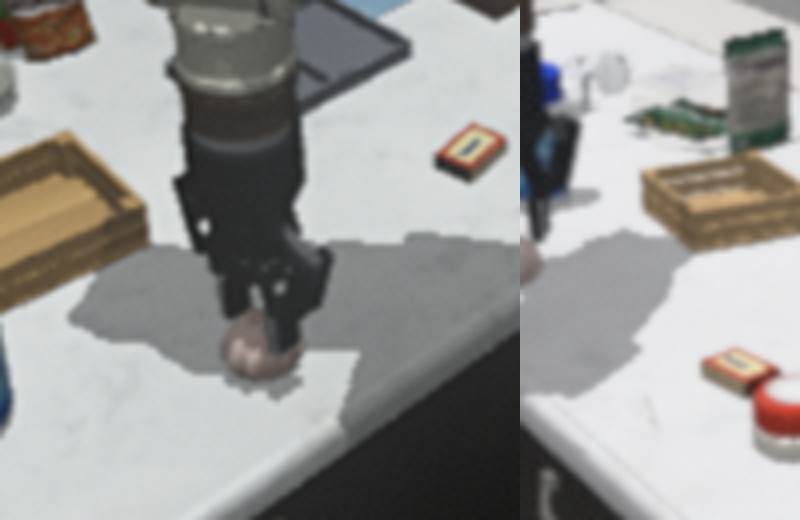

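The fingertips (285,330 in the crop) sit inside the garlic's drawn outline without contact, so its solid body is narrower than it looks. I'll keep closing in stages.

Request:
step_arm([
  [0,0,0,0,0,0,0.4],
  [0,0,0,0,0,0,0.35],
  [0,0,0,0,0,0,0.3],
  [0,0,0,0,0,0,0.25],
  [0,0,0,0,0,0,0.25],
  [0,0,0,0,0,0,0.25],
  [0,0,0,0,0,0,0.25],
  [0,0,0,0,0,0,0.25],
])

```text
t: 20.65
tool_pos: [0.3763, 0.2533, -0.0006]
tcp_rot: [-0.0, 0.708, 0.706, 0.0]
ft_force: [-2.8, -0.4, 7.1]
grip_width: 0.416
grip_force: 20.8
```

Request:
step_arm([
  [0,0,0,0,0,0,0.25],
  [0,0,0,0,0,0,0.25],
  [0,0,0,0,0,0,0.25],
  [0,0,0,0,0,0,0.25],
  [0,0,0,0,0,0,0.25],
  [0,0,0,0,0,0,0.25],
  [0,0,0,0,0,0,0.25],
  [0,0,0,0,0,0,0.25],
])

```text
t: 21.32
tool_pos: [0.3763, 0.2533, -0.0006]
tcp_rot: [-0.0, 0.708, 0.706, 0.0]
ft_force: [-1.2, -1.1, 6.8]
grip_width: 0.414
grip_force: 20.8
```

Request:
step_arm([
  [0,0,-0.2,0,0,0,0.25],
  [0,0,-0.3,0,0,0,0.25],
  [0,0,-0.5,0,0,0,0.25],
  [0,0,-0.5,0,0,0,0.25],
  [0,0,-0.5,0,0,0,0.25],
  [0,0,0,0,0,0,0.25],
  [0,0,0,0,0,0,0.25],
  [0,0,0,0,0,0,0.25],
])

```text
t: 21.98
tool_pos: [0.3759, 0.2529, 0.0183]
tcp_rot: [-0.0, 0.708, 0.706, -0.0]
ft_force: [0.3, -0.4, 0.4]
grip_width: 0.246
grip_force: 0.0
```

It slipped upward again, so I'll feel for the table with open fingers to learn how low the pads can go.

Request:
step_arm([
  [0,0,-0.5,0,0,0,0.75],
  [0,0,0,0,0,0,0.75],
  [0,0,0,0,0,0,0.75],
  [0,0,0,0,0,0,0.75],
  [0,0,1,0,0,0,0.75],
  [0,0,1,0,0,0,0.75],
  [0,0,0.6,0,0,0,0.75],
  [0,0,0.2,0,0,0,0.75],
])

```text
t: 22.65
tool_pos: [0.3753, 0.2525, -0.0054]
tcp_rot: [-0.0, 0.708, 0.706, -0.001]
ft_force: [-0.2, -0.7, -0.7]
grip_width: 0.746
grip_force: 0.0
```

```bash
python3 -c "
from h import *
st()
for n in ('side','scene'):
    im=optics.get_image(n);w=cloud(im);p=im['pixels'].astype(int)
    m=(p.max(-1)<60)&(np.hypot(w[...,0]-.376,w[...,1]-.253)<.08)&(w[...,2]<.1)&(w[...,2]>.001)
    q=w[m];i=np.argsort(q[:,2])[:12];print(n,len(q),q[i].round(3).tolist())
    fit(w,'garlic',(.375,.2535),.05,.012,.06)
"
```

```text
t 22.65 pos [ 0.3753  0.2525 -0.0054] yaw 89.9 tilt [-0.002 -0.001 -1.   ] j [ 0.59  0.35 -0.43  0.79 -0.    2.16] grip 0.746 0.0 F [-0.2 -0.7 -0.7]
side 130 [[0.407, 0.246, 0.048], [0.41, 0.253, 0.049], [0.332, 0.242, 0.051], [0.41, 0.253, 0.052], [0.334, 0.247, 0.052], [0.335, 0.249, 0.055], [0.41, 0.251, 0.056], [0.333, 0.243, 0.06], [0.413, 0.256, 0.061], [0.408, 0.247, 0.061], [0.409, 0.256, 0.062], [0.335, 0.247, 0.062]]
garlic 247 circ 375.8 246.1 45.9 rect [375.7 242.3] [40.9 91.8] 88.3
scene 227 [[0.408, 0.249, 0.037], [0.407, 0.245, 0.039], [0.406, 0.26, 0.041], [0.338, 0.257, 0.041], [0.407, 0.262, 0.042], [0.404, 0.254, 0.042], [0.408, 0.258, 0.043], [0.405, 0.25, 0.043], [0.407, 0.248, 0.044], [0.404, 0.257, 0.044], [0.405, 0.247, 0.045], [0.333, 0.258, 0.045]]
garlic 330 circ 373.9 256.2 47.3 rect [374.6 260.3] [42.2 93. ] 80.4
```

Request:
step_arm([
  [0,0,0.2,0,0,0,0.7],
  [0,0,0,0,0,0,0.6],
  [0,0,0,0,0,0,0.55],
  [0,0,0,0,0,0,0.5],
  [0,0,0,0,0,0,0.5],
  [0,0,0,0,0,0,0.5],
  [0,0,0,0,0,0,0.5],
  [0,0,0,0,0,0,0.5],
], squeeze=20)

```text
t: 23.42
tool_pos: [0.3765, 0.2534, -0.0058]
tcp_rot: [-0.0, 0.708, 0.707, 0.001]
ft_force: [-0.9, -0.4, 5.7]
grip_width: 0.505
grip_force: 16.6
```

```bash
python3 -c "
from h import *
st()
for n in ('side','scene'):
    im=optics.get_image(n);w=cloud(im);p=im['pixels'].astype(int)
    m=(p.max(-1)<110)&(abs(w[...,1]-.253)<.02)&(abs(abs(w[...,0]-.376)-.03)<.012)&(w[...,2]<.1)&(w[...,2]>.002)
    q=w[m];i=np.argsort(q[:,2])[:8];print(n,len(q),[(a.round(3).tolist(),b.tolist()) for a,b in zip(q[i],p[m][i])])
"
```

```text
t 23.42 pos [ 0.3765  0.2534 -0.0058] yaw 89.9 tilt [ 0.001  0.001 -1.   ] j [ 0.59  0.35 -0.43  0.79  0.    2.16] grip 0.505 16.6 F [-0.9 -0.4  5.7]
side 187 [([0.355, 0.239, 0.015], [94, 96, 107]), ([0.35, 0.24, 0.033], [105, 103, 107]), ([0.402, 0.246, 0.034], [103, 102, 101]), ([0.399, 0.247, 0.035], [78, 77, 82]), ([0.399, 0.255, 0.036], [81, 82, 88]), ([0.401, 0.251, 0.036], [63, 63, 64]), ([0.348, 0.242, 0.037], [100, 98, 98]), ([0.35, 0.238, 0.038], [99, 96, 97])]
scene 307 [([0.35, 0.256, 0.014], [98, 99, 101]), ([0.354, 0.266, 0.014], [87, 90, 95]), ([0.353, 0.264, 0.014], [89, 92, 95]), ([0.351, 0.262, 0.014], [97, 99, 101]), ([0.348, 0.253, 0.017], [91, 93, 98]), ([0.349, 0.256, 0.019], [79, 82, 88]), ([0.354, 0.273, 0.019], [84, 88, 92]), ([0.349, 0.263, 0.02], [76, 79, 85])]
```

Request:
step_arm([
  [0,0,0,0,0,0,0.7],
  [0,0,0,0,0,0,0.7],
  [0,0,0.1,0,0,0,0.7],
  [0,0,0.1,0,0,0,0.7],
  [0,0,0.1,0,0,0,0.7],
  [0,0,0,0,0,0,0.7],
  [0,0,0,0,0,0,0.7],
  [0,0,0,0,0,0,0.7],
])

```text
t: 24.18
tool_pos: [0.3762, 0.2531, -0.0095]
tcp_rot: [0.0, 0.708, 0.706, -0.0]
ft_force: [-0.5, -0.2, 0.0]
grip_width: 0.698
grip_force: 0.0
```

Request:
step_arm([
  [0,0,0.1,0,0,0,0.7],
  [0,0,0.1,0,0,0,0.7],
  [0,0,0,0,0,0,0.65],
  [0,0,0,0,0,0,0.6],
  [0,0,0,0,0,0,0.6],
  [0,0,0,0,0,0,0.6],
  [0,0,0,0,0,0,0.6],
  [0,0,0,0,0,0,0.6],
])

```text
t: 24.85
tool_pos: [0.3762, 0.2531, -0.0114]
tcp_rot: [-0.0, 0.708, 0.706, 0.0]
ft_force: [-0.9, -0.5, 0.6]
grip_width: 0.603
grip_force: 2.9
```

Request:
step_arm([
  [0,0,0,0,0,0,0.55],
  [0,0,0,0,0,0,0.5],
  [0,0,0,0,0,0,0.45],
  [0,0,0,0,0,0,0.45],
  [0,0,0,0,0,0,0.45],
  [0,0,0,0,0,0,0.45],
  [0,0,0,0,0,0,0.45],
  [0,0,0,0,0,0,0.45],
], squeeze=20)

```text
t: 25.52
tool_pos: [0.3762, 0.2531, -0.0112]
tcp_rot: [-0.0, 0.708, 0.706, 0.0]
ft_force: [-2.2, -0.7, 5.4]
grip_width: 0.581
grip_force: 19.3
```

Request:
step_arm([
  [0,0,-0.2,0,0,0,0.45],
  [0,0,-0.3,0,0,0,0.45],
  [0,0,-0.5,0,0,0,0.45],
  [0,0,-0.5,0,0,0,0.45],
  [0,0,-0.5,0,0,0,0.45],
  [0,0,0,0,0,0,0.45],
  [0,0,0,0,0,0,0.45],
  [0,0,0,0,0,0,0.45],
])

```text
t: 26.18
tool_pos: [0.3762, 0.2531, 0.0087]
tcp_rot: [0.0, 0.708, 0.706, 0.0]
ft_force: [-0.2, -0.5, -0.5]
grip_width: 0.578
grip_force: 18.5
```

The garlic is held. Next I'll carry it over the crate.

Request:
step_arm([
  [0,0,-1,0,0,0,0.45],
  [0,0,-1.5,0,0,0,0.45],
  [0,0,-1.5,0,0,1.5,0.45],
  [0,0.5,-1,0,0,1.5,0.45],
  [0.2,1,0,0,0,1.5,0.45],
  [0.4,2,0,0,0,1.5,0.45],
  [0.5,2.5,0,0,0,0,0.45],
  [0.5,2.5,0,0,0,0,0.45],
])

```text
t: 26.85
tool_pos: [0.4632, 0.2614, 0.0578]
tcp_rot: [-0.0, 0.744, 0.668, -0.0]
ft_force: [-0.5, 0.5, -0.2]
grip_width: 0.582
grip_force: 18.6
```

Request:
step_arm([
  [0.5,2.5,0,0,0,0,0.45],
  [0.5,2.5,0,0,0,0,0.45],
  [0.4,2.5,0,0,0,0,0.45],
  [0.3,2,0,0,0,0,0.45],
  [0,1,0,0,0,0,0.45],
  [0,0.5,0,0,0,0,0.45],
  [0,0,0,0,0,0,0.45],
  [0,0,0,0,0,0,0.45],
])

```text
t: 27.52
tool_pos: [0.5728, 0.2662, 0.0575]
tcp_rot: [-0.0, 0.744, 0.668, -0.001]
ft_force: [-0.2, -0.4, -1.0]
grip_width: 0.577
grip_force: 18.6
```

```bash
python3 -c "
from h import *
im=optics.get_image('wrist');w=cloud(im);s=cloud(optics.get_image('scene'))
for n,c in(('wrist',w),('scene',s)):
  m=(abs(c[...,0]-.6)<.09)&(abs(c[...,1]-.287)<.09)&(c[...,2]>.033)&(c[...,2]<.046);q=(c[m][:,:2]*1000).astype(np.float32);print(n,len(q),cv2.minAreaRect(q),q.min(0),q.max(0))
st(.600,.287,-.006)
cv2.imwrite('pics/w6.png',im['pixels'])"
```

```text
wrist 7072 ((601.5423583984375, 286.42791748046875), (130.28028869628906, 120.66980743408203), 83.88945770263672) [538.4068  215.89308] [668.1222  356.96182]
scene 265 ((598.9651489257812, 286.6429748535156), (130.72525024414062, 125.82815551757812), 83.41815948486328) [531.7249  220.43565] [668.02856 351.4635 ]
t 27.62 pos [0.5724 0.2665 0.0581] yaw 83.92 tilt [-0.001 -0.    -1.   ] j [0.44 0.59 0.16 1.14 0.   2.11] grip 0.584 18.6 F [-0.6  0.4  0. ]
tool delta cm [2.33 2.53 6.41]
```

View pics/w6.png

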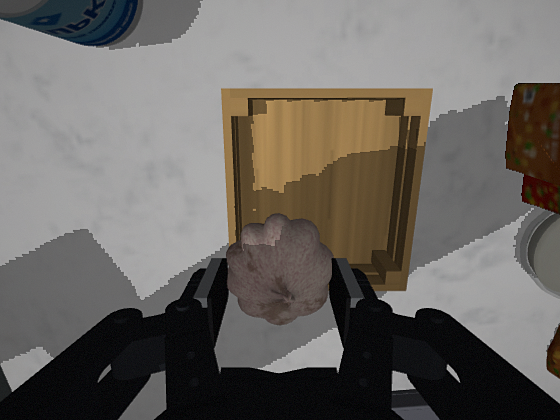

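The garlic is held upright at (280,270), and the crate is centred at (0.6015,0.2864) with the tool aligned to it. Moving over and lowering.

Request:
step_arm([
  [0.8,0.9,0,0,0,0,0.45],
  [0.8,0.9,0,0,0,0,0.45],
  [0.7,0.9,0,0,0,0,0.45],
  [0,0,0.5,0,0,0,0.45],
  [0,0,1,0,0,0,0.45],
  [0,0,1.5,0,0,0,0.45],
  [0,0,1,0,0,0,0.45],
  [0,0,0,0,0,0,0.45],
])

```text
t: 28.28
tool_pos: [0.5993, 0.2851, 0.0148]
tcp_rot: [-0.001, 0.744, 0.669, -0.004]
ft_force: [-0.6, -0.2, -0.6]
grip_width: 0.581
grip_force: 18.6
```

Request:
step_arm([
  [0,0,1,0,0,0,0.45],
  [0,0,0.6,0,0,0,0.45],
  [0,0,0.3,0,0,0,0.45],
  [0,0,0.1,0,0,0,0.45],
  [0,0,0.1,0,0,0,0.45],
  [0,0,0,0,0,0,0.45],
  [0,0,0,0,0,0,0.45],
  [0,0,0,0,0,0,0.45],
])

```text
t: 28.95
tool_pos: [0.6031, 0.2868, -0.0019]
tcp_rot: [0.0, 0.744, 0.668, 0.0]
ft_force: [1.1, 1.5, -0.2]
grip_width: 0.578
grip_force: 18.6
```

```bash
python3 -c "
from h import *
st(.6015,.2864,-.006)"
```

```text
t 28.95 pos [ 0.6031  0.2868 -0.0019] yaw 83.9 tilt [ 0.001  0.    -1.   ] j [ 0.44  0.71  0.21  1.07 -0.    2.12] grip 0.578 18.6 F [ 1.1  1.5 -0.2]
tool delta cm [-0.06 -0.16  0.41]
```

Request:
step_arm([
  [0,-0.1,0.1,0,0,0,0.45],
  [0,0,0.1,0,0,0,0.45],
  [0,0,0.1,0,0,0,0.45],
  [0,0,0.1,0,0,0,0.45],
  [0,0,0,0,0,0,0.45],
  [0,0,0,0,0,0,0.45],
  [0,0,0,0,0,0,0.45],
  [0,0,0,0,0,0,0.45],
])

```text
t: 29.62
tool_pos: [0.6018, 0.287, -0.0061]
tcp_rot: [-0.0, 0.744, 0.669, 0.0]
ft_force: [-0.4, 1.8, 3.0]
grip_width: 0.576
grip_force: 19.5
```

Request:
step_arm([
  [0,0,0,0,0,0,0.65],
  [0,0,0,0,0,0,0.72],
  [0,0,0,0,0,0,0.74],
  [0,0,0,0,0,0,0.74],
  [0,0,-0.5,0,0,0,0.74],
  [0,0,-2,0,0,0,0.74],
  [0,0,-4,0,0,0,0.74],
  [0,0,-4,0,0,0,0.74],
])

```text
t: 30.28
tool_pos: [0.6001, 0.2858, 0.0978]
tcp_rot: [-0.001, 0.744, 0.668, -0.003]
ft_force: [1.0, 0.1, -0.0]
grip_width: 0.743
grip_force: 0.0
```

Request:
step_arm([
  [0,0,-4,0,0,-5,0.74],
  [0,0,-0.5,0,0,-5,0.74],
  [0,0,0,0,0,-6.3,0.74],
  [-1.5,-0.6,0,0,0,0,0.74],
  [-3.5,-1.2,0,0,0,0,0.74],
  [-3.8,-1.2,0,0,0,0,0.74],
  [-3.8,-1.2,0,0,0,0,0.74],
  [-3.8,-1.2,0,0,0,0,0.74],
])

```text
t: 30.95
tool_pos: [0.5772, 0.1144, 0.144]
tcp_rot: [0.0, 0.641, 0.767, 0.0]
ft_force: [1.4, -0.9, 0.6]
grip_width: 0.741
grip_force: 0.0
```

Request:
step_arm([
  [-3.8,-1.2,0,0,0,0,0.74],
  [-3.8,-1.2,0,0,0,0,0.74],
  [-3.5,-1.2,0,0,0,0,0.74],
  [-3,-1,0,0,0,0,0.74],
  [-2,-0.7,0,0,0,0,0.74],
  [-1,-0.3,0,0,0,0,0.74],
  [0,0,0,0,0,0,0.74],
  [0,0,0,0,0,0,0.74],
])

```text
t: 31.62
tool_pos: [0.5531, -0.0622, 0.1439]
tcp_rot: [0.0, 0.642, 0.767, 0.0]
ft_force: [0.4, -0.8, -0.0]
grip_width: 0.743
grip_force: 0.0
```

```bash
python3 -c "
from h import *
im=optics.get_image('wrist');w=cloud(im);cv2.imwrite('pics/w7.png',im['pixels'])
fit(w,'match',(.438,-.014),.045,.011,.03);fit(w,'match2',(.438,-.014),.045,.006,.03);fit(w,'timer',(.421,-.121),.05,.02,.06);fit(w,'tray',(.644,-.001),.12,.013,.03)
m=(np.hypot(w[...,0]-.438,w[...,1]+.014)<.045)&(w[...,2]>.011);print(np.median(w[m][:,2]))
s=cloud(optics.get_image('scene'));fit(s,'garlic',(.6015,.2864),.05,.03,.07);fit(s,'gtop',(.6015,.2864),.05,.05,.07)
st(.438,-.014,0)"
```

```text
match 2352 circ 439.1 -14.9 31.2 rect [439.  -14.7] [36.8 51.4] 9.5
match2 2436 circ 439.1 -14.9 31.2 rect [439.1 -14.7] [36.8 51.5] 9.7
timer 3411 circ 422.6 -119.7 30.4 rect [ 423.3 -118.7] [58.3 59.5] 84.8
tray 4251 circ 644.7 -0.1 106.0 rect [ 6.449e+02 -4.000e-01] [172.4 128.7] 89.7
0.01623118421555314
garlic 178 circ 596.9 289.4 26.3 rect [595.1 290. ] [51.7 39.8] 63.0
gtop few 17
t 31.72 pos [ 0.5532 -0.0611  0.1437] yaw 100.29 tilt [ 0.     0.001 -1.   ] j [-0.11  0.38  0.06  1.25  0.    1.28] grip 0.742 0.0 F [ 0.3  0.4 -0.1]
tool delta cm [  6.68 -10.5   14.37]
```

View pics/w7.png

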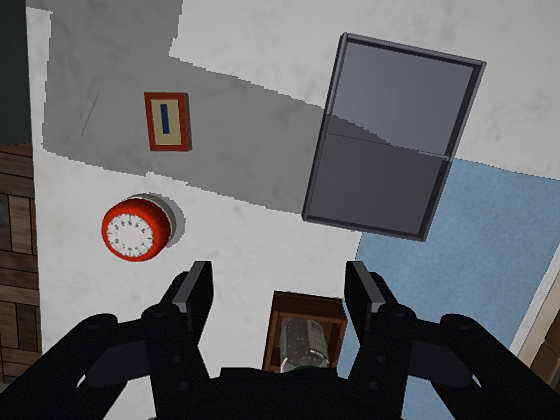

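The matchbox is at (167,122), i.e. (0.439,-0.015), with its 37 mm side turned 9.6°. The timer is at (137,230), i.e. (0.4225,-0.120), and the tray is centred at (0.645,0). Moving over the matchbox.

Request:
step_arm([
  [1.1,-1.8,0,0,0,0.5,0.6],
  [1.9,-3,0,0,0,0,0.58],
  [1.9,-3,0,0,0,0,0.56],
  [1.2,-1.8,0,0,0,0,0.56],
  [0.5,-0.8,2,0,0,0,0.56],
  [0,0,4,0,0,0,0.56],
  [0,0,4,0,0,0,0.56],
  [0,0,1,0,0,0,0.56],
])

```text
t: 32.38
tool_pos: [0.4349, -0.0132, 0.0292]
tcp_rot: [-0.003, 0.643, 0.765, -0.002]
ft_force: [-0.2, 0.9, 0.9]
grip_width: 0.558
grip_force: 0.0
```

Request:
step_arm([
  [0,0,0,0,0,0,0.56],
  [0,0,0,0,0,0,0.56],
  [0,0,0,0,0,0,0.56],
  [0,0,0,0,0,0,0.56],
  [0,0,0,0,0,0,0.56],
  [0,0,0,0,0,0,0.56],
  [0,0,0,0,0,0,0.56],
  [0,0,0,0,0,0,0.56],
])

```text
t: 33.05
tool_pos: [0.4395, -0.0152, 0.034]
tcp_rot: [0.0, 0.645, 0.764, 0.0]
ft_force: [-0.3, 0.1, 0.2]
grip_width: 0.56
grip_force: 0.0
```

```bash
python3 -c "
from h import *
st(.439,-.0147,-.012)"
```

```text
t 33.05 pos [ 0.4395 -0.0152  0.034 ] yaw 99.68 tilt [ 0.001 -0.    -1.   ] j [-0.03  0.27 -0.42  0.88 -0.    1.37] grip 0.56 0.0 F [-0.3  0.1  0.2]
tool delta cm [ 0.06 -0.04  4.6 ]
```

Request:
step_arm([
  [0,0,1,0,0,0,0.56],
  [0,0,1.3,0,0,0,0.56],
  [0,0,1,0,0,0,0.56],
  [0,0,0.6,0,0,0,0.56],
  [0,0,0.3,0,0,0,0.56],
  [0,0,0,0,0,0,0.56],
  [0,0,0,0,0,0,0.56],
  [0,0,0,0,0,0,0.56],
])

```text
t: 33.72
tool_pos: [0.4397, -0.0151, -0.0079]
tcp_rot: [0.0, 0.645, 0.764, 0.0]
ft_force: [0.9, -0.2, 0.5]
grip_width: 0.564
grip_force: 0.0
```

Request:
step_arm([
  [0,0,0.1,0,0,0,0.56],
  [0,0,0.1,0,0,0,0.56],
  [0,0,0.1,0,0,0,0.56],
  [0,0,0,0,0,0,0.56],
  [0,0,0,0,0,0,0.56],
  [0,0,0,0,0,0,0.56],
  [0,0,0,0,0,0,0.56],
  [0,0,0,0,0,0,0.56],
])

```text
t: 34.38
tool_pos: [0.4392, -0.0151, -0.0114]
tcp_rot: [0.0, 0.645, 0.764, 0.0]
ft_force: [0.7, -0.2, -0.3]
grip_width: 0.561
grip_force: 0.0
```

```bash
python3 -c "
from h import *
st()
s=optics.get_image('scene')['pixels'];d=optics.get_image('side')['pixels']
cv2.imwrite('pics/w8.png',np.hstack([cv2.resize(s[180:260,240:340],(400,320),interpolation=2),cv2.resize(d[170:250,180:280],(400,320),interpolation=2)]))"
```

```text
t 34.38 pos [ 0.4392 -0.0151 -0.0114] yaw 99.7 tilt [ 0.  0. -1.] j [-0.03  0.34 -0.47  0.76  0.    1.37] grip 0.561 0.0 F [ 0.7 -0.2 -0.3]
```

View pics/w8.png

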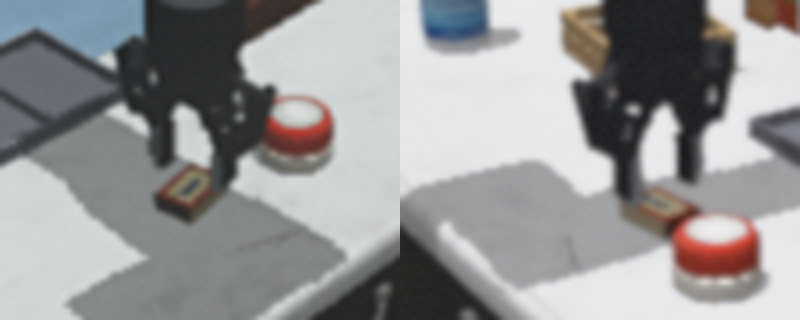

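The fingertips, at (165,165) and (225,185) in the left panel, straddle the box at about its top, with no force. I'll go lower in small steps.

Request:
step_arm([
  [0,0,0.1,0,0,0,0.56],
  [0,0,0.1,0,0,0,0.56],
  [0,0,0.1,0,0,0,0.56],
  [0,0,0.1,0,0,0,0.56],
  [0,0,0,0,0,0,0.56],
  [0,0,0,0,0,0,0.56],
  [0,0,0,0,0,0,0.56],
  [0,0,0,0,0,0,0.56],
])

```text
t: 35.15
tool_pos: [0.4392, -0.0151, -0.0154]
tcp_rot: [0.0, 0.645, 0.764, 0.0]
ft_force: [-0.4, -0.0, -0.0]
grip_width: 0.564
grip_force: 0.0
```

Request:
step_arm([
  [0,0,0.1,0,0,0,0.56],
  [0,0,0,0,0,0,0.56],
  [0,0,0.1,0,0,0,0.56],
  [0,0,0,0,0,0,0.56],
  [0,0,0,0,0,0,0.56],
  [0,0,0,0,0,0,0.56],
  [0,0,0,0,0,0,0.56],
  [0,0,0,0,0,0,0.56],
])

```text
t: 35.82
tool_pos: [0.4392, -0.0151, -0.0174]
tcp_rot: [0.0, 0.645, 0.764, 0.0]
ft_force: [-1.0, -0.0, -0.0]
grip_width: 0.563
grip_force: 0.0
```

Request:
step_arm([
  [0,0,0,0,0,0,0.52],
  [0,0,0,0,0,0,0.48],
  [0,0,0,0,0,0,0.44],
  [0,0,0,0,0,0,0.4],
  [0,0,0,0,0,0,0.36],
  [0,0,0,0,0,0,0.36],
  [0,0,0,0,0,0,0.36],
  [0,0,0,0,0,0,0.36],
], squeeze=20)

```text
t: 36.48
tool_pos: [0.4391, -0.0151, -0.0174]
tcp_rot: [-0.0, 0.645, 0.764, -0.0]
ft_force: [-0.3, 0.2, -0.6]
grip_width: 0.36
grip_force: 0.0
```

```bash
cat >> h.py <<'E'
def tips(n):
    from scipy.spatial.transform import Rotation as R
    s=robot.observe();M=R.from_quat(np.roll(s["tcp_rot"],-1)).as_matrix()
    im=optics.get_image(n);w=cloud(im);p=im['pixels'].astype(int);L=(w-s["tool_pos"])@M
    m=(abs(L[...,0])<.03)&(abs(L[...,1])<.06)&(w[...,2]>.003)&(w[...,2]<.05)&(p.max(-1)-p.min(-1)<28)&(p.max(-1)<120)
    for sg in(1,-1):
        k=m&(L[...,1]*sg>.004);i=np.argsort(w[k][:,2])[:14:2]
        print(n,sg,k.sum(),[(a.round(3).tolist(),round(float(b),3),c.tolist()) for a,b,c in zip(L[k][i][:,:2],w[k][i][:,2],p[k][i])])
E
python3 -c "
from h import *
tips('scene');tips('side');st()
w=cloud(optics.get_image('side'));fit(w,'box',(.439,-.015),.04,.011,.02)"
```

```text
scene 1 61 [([0.014, 0.027], 0.003, [102, 103, 105]), ([0.025, 0.007], 0.006, [44, 44, 43]), ([0.025, 0.014], 0.008, [55, 55, 54]), ([0.026, 0.01], 0.01, [41, 41, 45]), ([0.027, 0.006], 0.012, [45, 45, 54]), ([0.027, 0.009], 0.015, [43, 45, 66]), ([0.008, 0.015], 0.016, [67, 71, 91])]
scene -1 82 [([0.007, -0.019], 0.003, [89, 97, 98]), ([0.025, -0.013], 0.004, [50, 52, 52]), ([0.022, -0.018], 0.005, [71, 81, 84]), ([-0.022, -0.018], 0.005, [87, 94, 95]), ([0.023, -0.011], 0.006, [45, 46, 47]), ([0.006, -0.019], 0.006, [70, 81, 84]), ([0.019, -0.02], 0.007, [72, 82, 84])]
side 1 61 [([-0.024, 0.017], 0.012, [87, 88, 114]), ([-0.009, 0.018], 0.017, [92, 94, 106]), ([0.005, 0.015], 0.02, [62, 65, 80]), ([0.001, 0.015], 0.021, [39, 39, 50]), ([-0.003, 0.016], 0.022, [34, 33, 38]), ([0.003, 0.018], 0.023, [34, 32, 35]), ([0.005, 0.015], 0.023, [69, 68, 71])]
side -1 97 [([-0.003, -0.015], 0.003, [93, 107, 114]), ([0.015, -0.016], 0.003, [94, 107, 114]), ([-0.022, -0.016], 0.004, [85, 96, 103]), ([0.004, -0.017], 0.004, [94, 108, 115]), ([-0.017, -0.015], 0.005, [84, 101, 109]), ([0.01, -0.016], 0.005, [85, 102, 110]), ([-0.02, -0.015], 0.006, [74, 88, 97])]
t 36.58 pos [ 0.4392 -0.0151 -0.0174] yaw 99.7 tilt [ 0. -0. -1.] j [-0.03  0.35 -0.48  0.74 -0.    1.37] grip 0.361 0.0 F [-0.  -0.1 -0.3]
box 87 circ 439.3 -18.6 29.5 rect [439.2 -19.1] [42.5 48.6] 10.6
```

The finger tips are still at z≈0.020, just above the box, so the true tips sit about 37 mm above the reported TCP. I'll reopen and go down with force checks.

Request:
step_arm([
  [0,0,0,0,0,0,0.56],
  [0,0,0,0,0,0,0.56],
  [0,0,0.2,0,0,0,0.56],
  [0,0,0.2,0,0,0,0.56],
  [0,0,0.2,0,0,0,0.56],
  [0,0,0.2,0,0,0,0.56],
  [0,0,0,0,0,0,0.56],
  [0,0,0,0,0,0,0.56],
])

```text
t: 37.3
tool_pos: [0.4389, -0.0151, -0.0256]
tcp_rot: [-0.0, 0.645, 0.764, -0.0]
ft_force: [0.6, 0.6, 0.2]
grip_width: 0.562
grip_force: 0.0
```

Request:
step_arm([
  [0,0,0,0,0,0,0.52],
  [0,0,0,0,0,0,0.48],
  [0,0,0,0,0,0,0.44],
  [0,0,0,0,0,0,0.4],
  [0,0,0,0,0,0,0.36],
  [0,0,0,0,0,0,0.36],
  [0,0,0,0,0,0,0.36],
  [0,0,0,0,0,0,0.36],
], squeeze=20)

```text
t: 37.97
tool_pos: [0.4393, -0.0151, -0.0252]
tcp_rot: [0.0, 0.645, 0.764, 0.0]
ft_force: [0.1, -0.3, 3.0]
grip_width: 0.414
grip_force: 20.3
```

```bash
python3 -c "
from h import *
tips('side');st()
w=cloud(optics.get_image('side'));fit(w,'box',(.439,-.015),.04,.011,.02)"
```

```text
side 1 65 [([-0.01, 0.021], 0.013, [83, 85, 105]), ([-0.007, 0.02], 0.016, [57, 59, 75]), ([-0.012, 0.02], 0.017, [87, 85, 90]), ([-0.006, 0.021], 0.018, [49, 48, 51]), ([0.001, 0.019], 0.02, [32, 33, 37]), ([-0.013, 0.018], 0.022, [80, 77, 77]), ([0.003, 0.017], 0.023, [51, 50, 50])]
side -1 100 [([0.017, -0.018], 0.003, [98, 106, 111]), ([-0.029, -0.018], 0.004, [94, 96, 101]), ([-0.006, -0.015], 0.004, [85, 101, 109]), ([-0.025, -0.015], 0.004, [57, 64, 73]), ([0.019, -0.017], 0.005, [76, 82, 87]), ([0.024, -0.016], 0.007, [95, 102, 105]), ([0.008, -0.022], 0.008, [85, 92, 96])]
t 38.02 pos [ 0.4393 -0.0151 -0.0252] yaw 99.7 tilt [ 0.  0. -1.] j [-0.03  0.36 -0.49  0.72  0.    1.37] grip 0.415 20.3 F [-0.2  0.1  3.8]
box 100 circ 441.1 -17.8 31.3 rect [439.4 -18.6] [57.  52.9] 12.3
```

Request:
step_arm([
  [0,0,0,0,0,0,0.5],
  [0,0,0,0,0,0,0.5],
  [0,0,0.2,0,0,0,0.5],
  [0,0,0.2,0,0,0,0.5],
  [0,0,0,0,0,0,0.45],
  [0,0,0,0,0,0,0.36],
  [0,0,0,0,0,0,0.36],
  [0,0,0,0,0,0,0.36],
])

```text
t: 38.73
tool_pos: [0.4391, -0.0151, -0.0295]
tcp_rot: [-0.0, 0.645, 0.764, -0.0]
ft_force: [0.6, 0.8, -0.5]
grip_width: 0.418
grip_force: 20.0
```

Request:
step_arm([
  [0,0,0,0,0,0,0.36],
  [0,0,-0.2,0,0,0,0.36],
  [0,0,-0.5,0,0,0,0.36],
  [0,0,-1,0,0,0,0.36],
  [0,0,-1,0,0,0,0.36],
  [0,0,-1.3,0,0,0,0.36],
  [0,0,-1,0,0,0,0.36],
  [0,0,0,0,0,0,0.36],
])

```text
t: 39.4
tool_pos: [0.4411, -0.0151, 0.0229]
tcp_rot: [0.002, 0.645, 0.764, 0.001]
ft_force: [0.5, -0.7, 0.3]
grip_width: 0.417
grip_force: 20.0
```

```bash
python3 -c "
from h import *
st(.645,.0416,-.024)"
```

```text
t 39.4 pos [ 0.4411 -0.0151  0.0229] yaw 99.7 tilt [ 0.005 -0.    -1.   ] j [-0.03  0.29 -0.43  0.85 -0.    1.37] grip 0.417 20.0 F [ 0.5 -0.7  0.3]
tool delta cm [ 2.16 21.03  4.78]
```

Request:
step_arm([
  [0,0,0,0,0,5,0.36],
  [0,0,0,0,0,5,0.36],
  [0.3,1,0,0,0,0,0.36],
  [0.7,2.5,0,0,0,0,0.36],
  [1,3.5,0,0,0,0,0.36],
  [1,3.5,0,0,0,0,0.36],
  [1,3.5,0,0,0,0,0.36],
  [0.8,3,0,0,0,0,0.36],
])

```text
t: 40.07
tool_pos: [0.6123, 0.0332, 0.0202]
tcp_rot: [0.0, 0.708, 0.706, 0.001]
ft_force: [0.6, -0.6, 0.4]
grip_width: 0.415
grip_force: 20.1
```

Request:
step_arm([
  [0.6,2,0,0,0,0,0.36],
  [0.3,1,0,0,0,0,0.36],
  [0,0.4,0,0,0,0,0.36],
  [0,0,0,0,0,0,0.36],
  [0,0,0,0,0,0,0.36],
  [0,0,0,0,0,0,0.36],
  [0,0,0,0,0,0,0.36],
  [0,0,0,0,0,0,0.36],
])

```text
t: 40.73
tool_pos: [0.6428, 0.0405, 0.0209]
tcp_rot: [-0.0, 0.709, 0.705, -0.0]
ft_force: [0.2, 0.4, 0.7]
grip_width: 0.416
grip_force: 20.1
```

```bash
python3 -c "
from h import *
st(.645,.0416,-.024)
w=cloud(optics.get_image('wrist'));fit(w,'held',(.645,.0416),.04,.06,.09)
m=(abs(w[...,0]-.645)<.012)&(abs(w[...,1]-.055)<.015)&(w[...,2]<.12);print(np.percentile(w[m][:,2],[5,50,95]).round(3) if m.any() else 0)"
```

```text
t 40.73 pos [0.6428 0.0405 0.0209] yaw 89.69 tilt [-0. -0. -1.] j [ 0.06  0.64  0.15  1.08 -0.    1.64] grip 0.416 20.1 F [0.2 0.4 0.7]
tool delta cm [0.11 0.22 4.49]
held 10633 circ 641.8 41.6 31.9 rect [641.8  40.6] [53.2 62.9] 89.8
[0.004 0.067 0.068]
```

Request:
step_arm([
  [0.1,0.2,0.5,0,0,0,0.36],
  [0,0,1,0,0,0,0.36],
  [0,0,1.2,0,0,0,0.36],
  [0,0,0.9,0,0,0,0.36],
  [0,0,0.4,0,0,0,0.36],
  [0,0,0.2,0,0,0,0.36],
  [0,0,0.1,0,0,0,0.36],
  [0,0,0,0,0,0,0.36],
])

```text
t: 41.45
tool_pos: [0.6454, 0.0418, -0.0227]
tcp_rot: [-0.0, 0.709, 0.705, -0.0]
ft_force: [-0.4, -0.2, -0.2]
grip_width: 0.417
grip_force: 20.1
```

Request:
step_arm([
  [0,0,0.1,0,0,0,0.36],
  [0,0,0,0,0,0,0.36],
  [0,0,0.1,0,0,0,0.36],
  [0,0,0,0,0,0,0.36],
  [0,0,0,0,0,0,0.36],
  [0,0,0,0,0,0,0.36],
  [0,0,0,0,0,0,0.36],
  [0,0,0,0,0,0,0.36],
])

```text
t: 42.12
tool_pos: [0.6455, 0.0418, -0.0243]
tcp_rot: [0.0, 0.709, 0.705, 0.0]
ft_force: [-0.1, 0.5, -0.7]
grip_width: 0.414
grip_force: 20.1
```

Request:
step_arm([
  [0,0,0.1,0,0,0,0.36],
  [0,0,0,0,0,0,0.36],
  [0,0,0.1,0,0,0,0.36],
  [0,0,0,0,0,0,0.36],
  [0,0,0,0,0,0,0.36],
  [0,0,0,0,0,0,0.36],
  [0,0,0,0,0,0,0.36],
  [0,0,0,0,0,0,0.36],
])

```text
t: 42.78
tool_pos: [0.6454, 0.0418, -0.0257]
tcp_rot: [0.0, 0.709, 0.705, 0.0]
ft_force: [-2.0, -0.2, 5.0]
grip_width: 0.416
grip_force: 20.7
```

Request:
step_arm([
  [0,0,0,0,0,0,0.5],
  [0,0,0,0,0,0,0.6],
  [0,0,0,0,0,0,0.6],
  [0,0,0,0,0,0,0.6],
  [0,0,-0.5,0,0,0,0.6],
  [0,0,-2,0,0,0,0.6],
  [0,0,-4,0,0,0,0.6],
  [0,0,-4,0,0,0,0.8],
])

```text
t: 43.45
tool_pos: [0.6435, 0.0417, 0.0778]
tcp_rot: [-0.002, 0.709, 0.705, -0.002]
ft_force: [0.9, -0.3, -0.1]
grip_width: 0.726
grip_force: 0.0
```

Request:
step_arm([
  [-1,-1.5,-1,0,0,0,1],
  [-2,-3,0,0,0,0,1],
  [-2.3,-3.3,0,0,0,0,1],
  [-2.3,-3.3,0,0,0,0,1],
  [-2.3,-3.3,0,0,0,0,1],
  [-2.3,-3.3,0,0,0,0,1],
  [-2,-2.6,0,0,0,0,1],
  [-1,-1,0,0,0,0,1],
])

```text
t: 44.12
tool_pos: [0.4273, -0.1103, 0.0887]
tcp_rot: [-0.001, 0.71, 0.704, -0.001]
ft_force: [-0.9, -0.0, -0.1]
grip_width: 0.996
grip_force: 0.0
```

Request:
step_arm([
  [0,0,0,0,0,0,1],
  [0,0,0,0,0,0,1],
  [0,0,0,0,0,0,1],
  [0,0,0,0,0,0,1],
  [0,0,0,0,0,0,1],
  [0,0,0,0,0,0,1],
  [0,0,0,0,0,0,1],
  [0,0,0,0,0,0,1],
])

```text
t: 44.78
tool_pos: [0.4319, -0.1087, 0.0884]
tcp_rot: [-0.0, 0.709, 0.706, -0.0]
ft_force: [-0.1, 0.1, -0.1]
grip_width: 0.999
grip_force: 0.0
```

```bash
python3 -c "
from h import *
w=cloud(optics.get_image('wrist'));fit(w,'timer',(.4225,-.12),.045,.015,.06);fit(w,'box',(.645,.042),.035,.014,.03)
s=cloud(optics.get_image('side'));fit(s,'timer',(.4225,-.12),.045,.015,.06)
st(.4225,-.1198,-.020)"
```

```text
timer 5040 circ 422.1 -119.6 30.8 rect [ 422.3 -118.5] [58.8 60.1] 89.1
box 36 circ 626.9 20.3 4.6 rect [626.1  20.2] [2.6 9.1] 9.3
timer 338 circ 421.4 -124.9 30.4 rect [ 421.3 -125.6] [56.5 58.4] 17.7
t 44.88 pos [ 0.4317 -0.1088  0.0885] yaw 89.72 tilt [-0.  0. -1.] j [-0.25  0.22 -0.33  1.03  0.    1.33] grip 0.995 0.0 F [-0.1  0.1 -0.8]
tool delta cm [-1.1  -0.92 10.85]
```

Request:
step_arm([
  [-0.55,-0.5,0,0,0,0,1],
  [-0.55,-0.45,0.5,0,0,0,1],
  [0,0,2,0,0,0,1],
  [0,0,3,0,0,0,1],
  [0,0,2.5,0,0,0,1],
  [0,0,1.2,0,0,0,1],
  [0,0,0.6,0,0,0,1],
  [0,0,0,0,0,0,1],
])

```text
t: 45.55
tool_pos: [0.4202, -0.12, -0.0108]
tcp_rot: [-0.001, 0.709, 0.705, -0.001]
ft_force: [-0.3, -0.2, -0.3]
grip_width: 1.001
grip_force: 0.0
```

Request:
step_arm([
  [0,0,0.3,0,0,0,1],
  [0,0,0.3,0,0,0,1],
  [0,0,0.2,0,0,0,1],
  [0,0,0,0,0,0,1],
  [0,0,0,0,0,0,0.85],
  [0,0,0,0,0,0,0.75],
  [0,0,0,0,0,0,0.65],
  [0,0,0,0,0,0,0.6],
], squeeze=30)

```text
t: 46.22
tool_pos: [0.4225, -0.1201, -0.0168]
tcp_rot: [0.0, 0.709, 0.705, 0.0]
ft_force: [-1.1, 0.7, 5.7]
grip_width: 0.701
grip_force: 32.0
```

Request:
step_arm([
  [0,0,0,0,0,0,0.6],
  [0,0,0,0,0,0,0.6],
  [0,0,0,0,0,0,0.6],
  [0,0,0,0,0,0,0.6],
  [0,0,0,0,0,0,0.6],
  [0,0,0,0,0,0,0.6],
  [0,0,0,0,0,0,0.6],
  [0,0,0,0,0,0,0.6],
])

```text
t: 46.88
tool_pos: [0.4225, -0.1201, -0.0168]
tcp_rot: [0.0, 0.709, 0.705, 0.0]
ft_force: [-1.4, 0.2, 6.4]
grip_width: 0.702
grip_force: 32.1
```

Request:
step_arm([
  [0,0,-0.3,0,0,0,0.6],
  [0,0,-0.8,0,0,0,0.6],
  [0,0,-1.5,0,0,0,0.6],
  [0,0,-1.5,0,0,0,0.6],
  [0,0,-1,0,0,0,0.6],
  [0,0,0,0,0,0,0.6],
  [0,0,0,0,0,0,0.6],
  [0,0,0,0,0,0,0.6],
])

```text
t: 47.55
tool_pos: [0.4216, -0.1199, 0.0332]
tcp_rot: [-0.0, 0.709, 0.705, -0.0]
ft_force: [-0.1, 0.2, -1.1]
grip_width: 0.701
grip_force: 32.9
```

Request:
step_arm([
  [0.3,1,0,0,0,0,0.6],
  [0.8,2.5,0,0,0,0,0.6],
  [1.2,3.5,0,0,0,0,0.6],
  [1.3,3.5,0,0,0,0,0.6],
  [1.3,3.5,0,0,0,0,0.6],
  [1.3,3.5,0,0,0,0,0.6],
  [1,3,0,0,0,0,0.6],
  [0.5,1.5,0,0,0,0,0.6],
])

```text
t: 48.22
tool_pos: [0.6464, -0.0419, 0.0321]
tcp_rot: [0.0, 0.708, 0.706, 0.001]
ft_force: [0.2, -0.5, -0.0]
grip_width: 0.704
grip_force: 33.0
```

Request:
step_arm([
  [0,0,0,0,0,0,0.6],
  [0,0,0,0,0,0,0.6],
  [0,0,0,0,0,0,0.6],
  [0,0,0,0,0,0,0.6],
  [0,0,0,0,0,0,0.6],
  [0,0,0,0,0,0,0.6],
  [0,0,0,0,0,0,0.6],
  [0,0,0,0,0,0,0.6],
])

```text
t: 48.88
tool_pos: [0.6423, -0.0445, 0.034]
tcp_rot: [0.0, 0.709, 0.705, 0.0]
ft_force: [0.5, 0.6, -0.9]
grip_width: 0.703
grip_force: 33.0
```

```bash
python3 -c "
from h import *
st(.645,-.0424,-.0128)
w=cloud(optics.get_image('wrist'));fit(w,'timertop',(.645,-.0424),.05,.07,.1);fit(w,'box',(.645,.042),.035,.014,.03)
m=(np.hypot(w[...,0]-.645,w[...,1]+.0424)<.022)&(w[...,2]<.12);print(np.percentile(w[m][:,2],[5,50,95]).round(3))"
```

```text
t 48.88 pos [ 0.6423 -0.0445  0.034 ] yaw 89.67 tilt [ 0. -0. -1.] j [-0.07  0.63  0.17  1.11  0.    1.51] grip 0.703 33.0 F [ 0.5  0.6 -0.9]
tool delta cm [0.21 0.26 4.68]
timertop 16654 circ 641.3 -38.3 43.8 rect [643.2 -40.6] [70.3 59.1] 36.4
box 6321 circ 644.3 41.8 31.2 rect [644.6  42.2] [51.9 36.2] 89.8
[0.005 0.094 0.095]
```

The matchbox lies at (0.6446,0.042) in its compartment. I'll lower the timer.

Request:
step_arm([
  [0.1,0.1,0.4,0,0,0,0.6],
  [0.1,0.15,1,0,0,0,0.6],
  [0,0,1.2,0,0,0,0.6],
  [0,0,0.9,0,0,0,0.6],
  [0,0,0.5,0,0,0,0.6],
  [0,0,0.3,0,0,0,0.6],
  [0,0,0.1,0,0,0,0.6],
  [0,0,0,0,0,0,0.6],
])

```text
t: 49.6
tool_pos: [0.6448, -0.0422, -0.0109]
tcp_rot: [-0.0, 0.709, 0.705, -0.0]
ft_force: [-0.2, 0.0, -1.4]
grip_width: 0.703
grip_force: 33.0
```

Request:
step_arm([
  [0,0,0.1,0,0,0,0.6],
  [0,0,0,0,0,0,0.6],
  [0,0,0.1,0,0,0,0.6],
  [0,0,0,0,0,0,0.6],
  [0,0,0,0,0,0,0.6],
  [0,0,0,0,0,0,0.6],
  [0,0,0,0,0,0,0.6],
  [0,0,0,0,0,0,0.6],
])

```text
t: 50.27
tool_pos: [0.645, -0.0422, -0.0123]
tcp_rot: [0.0, 0.709, 0.705, 0.0]
ft_force: [-0.1, -0.8, -1.0]
grip_width: 0.701
grip_force: 33.0
```

Request:
step_arm([
  [0,0,0.1,0,0,0,0.6],
  [0,0,0,0,0,0,0.6],
  [0,0,0.1,0,0,0,0.6],
  [0,0,0,0,0,0,0.6],
  [0,0,0,0,0,0,0.6],
  [0,0,0,0,0,0,0.6],
  [0,0,0,0,0,0,0.6],
  [0,0,0,0,0,0,0.6],
])

```text
t: 50.93
tool_pos: [0.6453, -0.0422, -0.0127]
tcp_rot: [0.0, 0.709, 0.705, 0.0]
ft_force: [-2.6, 1.0, 7.8]
grip_width: 0.699
grip_force: 33.9
```

Request:
step_arm([
  [0,0,0,0,0,0,0.8],
  [0,0,0,0,0,0,0.85],
  [0,0,0,0,0,0,0.85],
  [0,0,0,0,0,0,0.85],
  [0,0,-0.5,0,0,0,0.85],
  [0,0,-2,0,0,0,0.85],
  [0,0,-4,0,0,0,0.85],
  [0,0,-4,0,0,0,0.85],
])

```text
t: 51.6
tool_pos: [0.643, -0.042, 0.0897]
tcp_rot: [-0.002, 0.709, 0.705, -0.002]
ft_force: [1.3, -1.2, 0.7]
grip_width: 0.854
grip_force: 0.0
```

Request:
step_arm([
  [0,0,-4,0,0,0,1],
  [0,-1,-4,0,0,0,1],
  [0,-3,-2,0,0,0,1],
  [0,-4,0,0,0,0,1],
  [0,-4,0,0,0,0,1],
  [0,-4,0,0,0,0,1],
  [0,-3,0,0,0,0,1],
  [0,0,0,0,0,0,1],
])

```text
t: 52.27
tool_pos: [0.4481, -0.0409, 0.1906]
tcp_rot: [-0.002, 0.709, 0.705, -0.002]
ft_force: [-0.9, 0.2, -0.4]
grip_width: 1.002
grip_force: 0.0
```

```bash
python3 -c "
from h import *
a=optics.get_image('scene');b=optics.get_image('side')
cv2.imwrite('pics/final.png',np.hstack([cv2.resize(a['pixels'][140:300,130:400],(400,237)),cv2.resize(b['pixels'][140:320,170:440],(400,267))[:237]]) if 0 else np.vstack([cv2.resize(a['pixels'][145:305,130:400],(480,284),interpolation=2),cv2.resize(b['pixels'][140:300,150:420],(480,284),interpolation=2)]))
for n,im in(('scene',a),('side',b)):
    w=cloud(im);print(n);fit(w,'green',(.606,-.215),.035,.1,.13);fit(w,'white',(.608,-.288),.035,.1,.13);fit(w,'garlic',(.602,.287),.04,.047,.07);fit(w,'box',(.645,.042),.035,.016,.03);fit(w,'timer',(.645,-.042),.04,.025,.06);fit(w,'salt',(.469,.425),.05,.12,.15);fit(w,'mug',(.46,-.422),.06,.09,.12)
st()"
```

```text
scene
green 91 circ 603.4 -217.4 25.6 rect [ 601.7 -215.5] [43.4 44.4] 10.1
white 26 circ 590.7 -288.5 18.6 rect [ 588.1 -289.2] [10.9 36.8] 16.8
garlic 31 circ 597.4 288.4 10.6 rect [598.3 287.6] [16.9 19.2] 4.4
box 95 circ 639.8 44.1 28.8 rect [642.8  43.8] [53.2 40.7] 81.9
timer 196 circ 639.9 -38.4 31.3 rect [640.  -39.9] [55.7 59.8] 46.8
salt 446 circ 470.7 422.9 34.6 rect [469.8 424.6] [66.3 63.9] 5.6
mug 66 circ 459.6 -421.2 43.0 rect [ 473.  -411.5] [44.2 85.9] 35.8
side
green 135 circ 606.4 -218.2 24.6 rect [ 606.  -217.5] [47.7 42.8] 49.8
white 177 circ 610.1 -289.9 24.2 rect [ 609.2 -288.9] [44.6 43.7] 39.1
garlic few 14
box 69 circ 637.8 41.3 31.6 rect [645.7  40.7] [60.9 35.3] 85.3
timer 208 circ 644.2 -44.9 31.2 rect [643.  -47.2] [56.1 57.8] 62.3
salt 117 circ 474.0 419.2 36.7 rect [472.7 417.3] [62.4 66.6] 7.1
mug 318 circ 464.2 -423.1 40.9 rect [ 464.5 -423.6] [79.  76.9] 29.3
t 52.37 pos [ 0.4545 -0.0412  0.1915] yaw 89.68 tilt [ 0.002 -0.    -1.   ] j [-0.09  0.16 -0.12  1.3   0.    1.49] grip 0.998 0.0 F [0.6 0.1 0.5]
```

View pics/final.png

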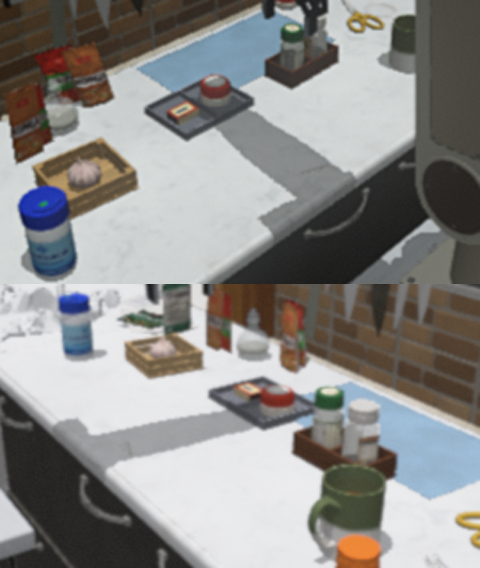

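The final view shows both jars upright in the dark crate (325,420 and 360,425). The garlic is stem up in the pale crate (85,172), and the matchbox and timer are flat in the tray (182,108 and 215,90). The salt and mug have not moved.

```bash
python3 -c "
from h import *
print(robot.finish_job())"
```

```text
the job is handed in; nothing more can be done
None
```

The job is handed in at about 52 s of the 125 s limit: jars in the dark crate, garlic in the pale crate, matchbox and timer in the tray, salt and mug untouched; the garlic slipped from the grip twice, without tipping, before it was picked up.

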